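# Build a spacer stack on an arbor held in the vice

## Task

Stand the steel arbor on the vice bed between the jaws and crank the vice fully closed so that it grips the arbor's foot. Only then thread every flat spacer ring lying on the desk onto the spindle, widest at the bottom and each one narrower than the one below, the same way up as they lie, and finish with the tall brass collar on top; leave the arbor gripped and upright and the other things on the desk where they are.

Things in the scene. Friction and masses are not known exactly. Their poses are not given: they have to be found in the camera images.
- vice: Grey vice, 190 x 76 mm, bolted down. Origin on the desk under the middle of the open jaws; y runs from moving to fixed jaw, z up. Bed 12 mm high; jaws to 30 mm, 66 mm wide along x. Fixed face at y = +36 mm, moving one at -36 mm when open. Gear housing at y = -74 to -130 mm, 48 mm high, carries the crank on a vertical axis; base ends at y = -134 and +56 mm.
- vice_seat (a point): Middle of the vice bed between the open jaws, on the bed's surface 12 mm above the desk.
- jaw_face: Steel face of the moving jaw, sprung (it gives up to 6 mm). Same axes as the vice; with the vice open its origin coincides with the vice's, and the face itself lies at y = -36 mm of this origin, 14 to 30 mm above the desk. It slides along +y by 2.6 mm per rad of crank.
- crank (a joint): Angle of the vice crank, rad. It starts between 0 and 0.8, grows as the crank turns clockwise seen from above, which closes the jaw; the jaw meets the arbor's foot at about 6 rad and the end stop, vice fully closed with the spring pressed, is at 7.2 rad. Stays where it is left; needs about 5 to 8 N at the knob.
- crank_axis (a point): Point on the crank's vertical axis, 102 mm from the vice origin along its -y, 70 mm above the desk. At crank 0 the knob lies from here along the vice's -y.
- knob_top (a point): Top of the black upright crank knob, 94 mm above the desk. The knob is a round post 16 mm in diameter and 34 mm tall that spins freely on its pin, 36 mm from the crank axis.
- arbor: Loose steel arbor, 0.45 kg, standing upright, round about its z axis; origin at the centre of its underside. Foot 56 mm in diameter, 20 mm high; neck 30 mm in diameter up to a shoulder at 36 mm; spindle 12 mm in diameter from there to 98 mm, the last 6 mm tapered. Carry it low: the vice is open between its jaws on the robot's side (-x), where only the bed is in the way.
- arbor_shoulder (a point): Centre of the arbor's shoulder, on which the first spacer sits, 36 mm above its underside.
- spacer_64: Flat plain steel spacer ring, 64 mm outside diameter, 17 mm hole, 10 mm thick, lying flat; origin at the centre of its underside, z up. May be absent.
- spacer_56: Flat plain steel spacer ring, 56 mm outside diameter, 17 mm hole, 10 mm thick, lying flat; origin at the centre of its underside, z up. May be absent.
- spacer_48: Flat plain steel spacer ring, 48 mm outside diameter, 17 mm hole, 10 mm thick, lying flat; origin at the centre of its underside, z up. May be absent.
- spacer_40: Flat plain steel spacer ring, 40 mm outside diameter, 17 mm hole, 10 mm thick, lying flat; origin at the centre of its underside, z up. May be absent.
- spacer_32: Flat plain steel spacer ring, 32 mm outside diameter, 17 mm hole, 10 mm thick, lying flat; origin at the centre of its underside, z up. May be absent.
- collar: Brass collar, 26 mm outside diameter, 17 mm hole, 24 mm tall, standing on end; origin at the centre of its underside, z up. Always there.
- handpiece: Black and white dental handpiece, 163x22x22 mm, lying on the desk behind the vice; leave alone. Origin at the centre of its underside.
- wax_block: Pink block of wax, 35x63x19 mm; leave alone. Origin at the centre of its underside.
- crown_shears: Small shears with red bows, 117x72x7 mm; leave alone. Origin at the centre of its underside.
Not all that is in view belongs to the job. What is shaped like the collar but purple is not meant.

How it is judged:
By the outcome, as a careful person would: the job done as asked, in the order asked, and still so for the second after the job is handed in, with the robot touching nothing.
Of spacer_64, spacer_56, spacer_48, spacer_40, spacer_32 only 3 to 5 are there at a start; the rules pass over those that are not, and their reading is None.
At some moment in a run one of spacer_64, spacer_56, spacer_48, spacer_40, spacer_32, collar may be knocked a few centimetres aside while the robot is not near it.
Once in a run the grip may slacken for a moment while it holds something.
It also fails if it takes over 192 s, if anything falls off the work surface, if the arm or the gripper's body presses on something with over 40 N, if the wrist force passes 120 N, or if a joint passes its speed limit or range.

## Robot

A 7-joint arm with a two-finger parallel gripper is mounted at the origin on a cart in front of the work surface, level with it; the furniture and walls round the work are solid. World frame = base frame: x ahead of the robot, y to its left, z up, the work surface at z = 0. Lengths are in mm, angles in rad, forces in N, time in s.
With the tool pointing down it reaches from about 400 to 850 mm from the base axis. Payload 4.4 kg.
Tool frame: the origin (TCP) lies on the centre line of the jaws, within the pads' length; the fingertips stand 25 mm ahead of it and the grasp point (between the pads) lies 6 mm ahead of it (arm.nose_length is the distance from the TCP to the fingertips, in mm); z points along the fingers, y is the line along which they close (so a half turn about z gives the same grasp; the last joint's range is limited). The gripper opens to 94 mm and grips with 3 to 60 N. Pads are 16 mm wide; open, the fingers measure 119 mm over their backs; the gripper's body (75 mm by 177 mm) begins 78 mm behind the grasp point.
Start: joints at [-1.326, 0.628, 0.038, 1.517, -0.027, 0.996, -0.02], TCP at [198.759, 618.88, 230.478] pointing down, gripper open.
Joint ranges: [-3.06, 3.06], [-0.37, 2.12], [-1.25, 1.32], [0.18, 2.47], [-1.1, 4.24], [0.23, 1.98], [-2.94, 2.94]. Speed limits (rad/s): [2.57, 2.57, 3.14, 3.14, 3.14, 3.14, 3.14].

## Interface

Orientations are given as a 3x3 rotation matrix whose columns are the frame's x, y, z axes.
In Python, from workcell import arm gives the robot as it stands. The module is installed in compiled form; this text tells all that it offers.
- The arm moves only by the tool arm_command, never from a script. Its argument "rows" is a list of rows, each an object of numbers: "fingers": the gripper's target within -1 to 1 (fully open at 1, half-way at 0, shut at -1); "dx", "dy", "dz": the shift along the tool's x, y, z in units of 50 mm (1.0 is 50 mm); "rx", "ry", "rz": the turn, a rotation vector about the tool's x, y, z in units of 8 degrees (1.0 is 8 degrees). In form: [{"fingers": .., "dx": .., "dy": .., "dz": .., "rx": .., "ry": .., "rz": ..}, ...]. A call has exactly 5 rows; each row is the pose to reach, as a shift and turn from the pose commanded when the call began, along the tool's axes at that moment; what a row does not reach only later rows make up. A row lasts 1/10 s, in which the tool goes at most 50 mm and 8.59 degrees, less where a joint would pass 70% of its speed; a pose out of reach is approached as far as the arm can. A call with a gripper value outside its range is refused whole. The fingers move at their own pace and stop on an object; the grip force is fixed at half the most. Time passes only in rows, so rows that repeat a pose let the fingers close, or fill a call up. It gives the time, the measured TCP pose, the force, the opening and the grip force at its end, in the units of the state.
- arm.get_state(): the state, without advancing time (a new reading comes with each control period).
- arm.snapshot(name): name is "scene" or "top"; returns the picture (400x640x3 uint8, blue, green, red); there is no depth.
- arm.camera_params(name): a dict with "intrinsics" (3x3 intrinsics, pixels), "dist_coeffs" ([k1, k2, p1, p2, k3] as OpenCV has them; the pictures are not rectified), "rvec" (rotation vector, rad) and "tvec" (3), from world to camera coordinates, as OpenCV has them. Camera axes: x right, y down, z forward; pixel columns grow to the right and rows downward; lengths in mm; the calibration is good to about 2 mm. A picture is of the moment at which its call begins. camera_params takes no time and is no camera call.
- arm.close_job(): hands the job in; it is judged then, once.
The state is a dict: "time": time; "q": joint angles; "joint_vel": joint speeds; "effort": joint torques, N m; "tcp_pos": TCP position; "ee_rot": TCP orientation; "force": force on the tool from outside, world axes, zero at the start; "wrist_torque": the same for the moment, N m; "grip_width": finger opening in mm; "gripper_force": force on a finger pad.
Only numpy, scipy, OpenCV 4.12 (cv2) and the standard library are available. Lean on these libraries where they do the work, as an engineer would, in place of code of your own. Each camera call takes 0.05 s, during which the arm holds its last target. There are 200 camera calls.

## Working session

There is one attempt and no reset: what is moved stays moved. The work goes in short steps, Python scripts to look and compute and a tool call to move; the robot and the scene stay as the last step left them, time stands still between calls to the robot, and variables do not carry over. Pictures are saved under pics/ and viewed, at most 14 in all, crops included, and the job is handed in when it is done.

Besides the shell and the picture viewer there is one more tool, called after "Call:" in YAML: its name, and indented under it one key for each argument. arm_command: Moves the arm, as the interface text tells. Its arguments: {"type":"object","properties":{"rows":{"type":"array"}},"required":["rows"]}

```bash
mkdir -p pics; cat > h.py <<'E'
import numpy as np, cv2
from workcell import arm
def cam(n):
    p=arm.camera_params(n); K=np.array(p["intrinsics"],float).reshape(3,3); d=np.array(p["dist_coeffs"],float)
    r=np.array(p["rvec"],float).reshape(3,1); t=np.array(p["tvec"],float).reshape(3,1)
    return K,d,r,t
def p2w(n,uv,z=0):
    K,d,r,t=cam(n); R=cv2.Rodrigues(r)[0]
    u=cv2.undistortPoints(np.array(uv,float).reshape(-1,1,2),K,d).reshape(-1,2)
    C=(-R.T@t).ravel(); D=np.c_[u,np.ones(len(u))]@R
    s=(z-C[2])/D[:,2]; return C+D*s[:,None]
def w2p(n,X):
    K,d,r,t=cam(n); return cv2.projectPoints(np.array(X,float).reshape(-1,1,3),r,t,K,d)[0].reshape(-1,2)
def snap(n,f): 
    im=arm.snapshot(n); cv2.imwrite("pics/"+f+".png",im); return im
E
python3 - <<'E'
from h import *
for n in("scene","top"):
    snap(n,n+"0"); K,d,r,t=cam(n); R=cv2.Rodrigues(r)[0]; print(n,(-R.T@t).ravel().round(),K[0,0],R[2].round(2),d)
s=arm.get_state(); print(s["time"],s["tcp_pos"],np.array(s["ee_rot"]).round(3).tolist(),s["grip_width"],arm.nose_length)
E
```

```text
scene [ -15. -549.  522.] 416.1746062059119 [ 0.66  0.54 -0.52] [0.03570432 0.         0.         0.         0.        ]
top [458. -83. 966.] 437.8136171664195 [ 0.14  0.03 -0.99] [-0.05762285  0.          0.          0.          0.        ]
0.1 [198.60525201 618.3443126  229.67672726] [[-0.952, 0.306, -0.0], [0.306, 0.952, -0.002], [-0.0, -0.002, -1.0]] 93.92469887655194 25.0
```

View pics/scene0.png

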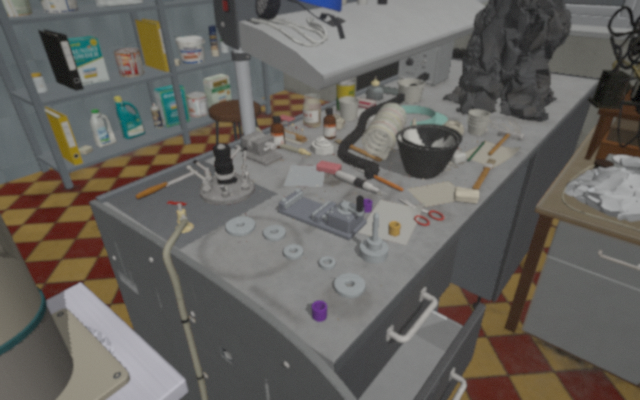

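View pics/top0.png

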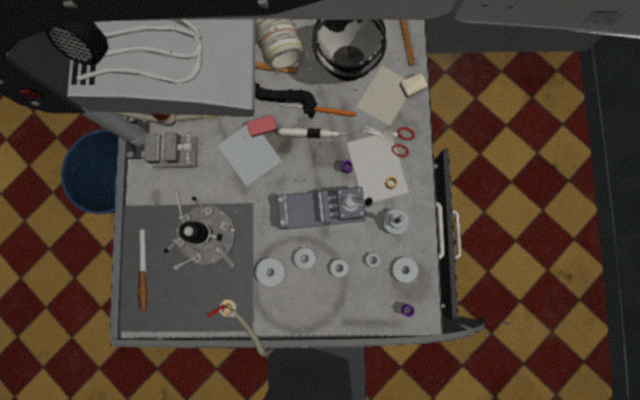

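The top view shows five rings at (270,271), (304,258), (338,267), (372,259) and (404,269). The arbor is at (396,221), the brass collar at (391,183), the vice around (325,207) and the crank knob at about (368,202). Collar candidates are brass (391,183), purple (345,167) and purple (407,310), and I choose the brass one. I'll check it in a close crop.

```bash
python3 - <<'E'
from h import *
im=cv2.imread("pics/top0.png"); c=im[150:325,245:445]; cv2.imwrite("pics/c1.png",cv2.resize(c,None,fx=4,fy=3.4*4/3.4,interpolation=cv2.INTER_CUBIC)[:600])
c=im[150:300,245:445]; cv2.imwrite("pics/c1.png",cv2.resize(c,None,fx=4,fy=4,interpolation=cv2.INTER_CUBIC))
im=cv2.imread("pics/scene0.png"); c=im[180:330,210:410]; cv2.imwrite("pics/c2.png",cv2.resize(c,None,fx=4,fy=4,interpolation=cv2.INTER_CUBIC))
for z,p in((5,[(270,271),(304,258),(338,267),(372,259),(404,269)]),(24,[(391,183)]),(30,[(396,221)]),(94,[(368,202)])): print(z,p2w("top",p,z).round(1).tolist())
E
```

```text
5 [[444.1, 63.8, 5.0], [471.0, -10.9, 5.0], [450.2, -84.6, 5.0], [466.0, -158.9, 5.0], [443.1, -227.4, 5.0]]
24 [[629.3, -204.1, 24.0]]
30 [[545.5, -210.8, 30.0]]
94 [[579.0, -147.5, 94.0]]
```

View pics/c1.png

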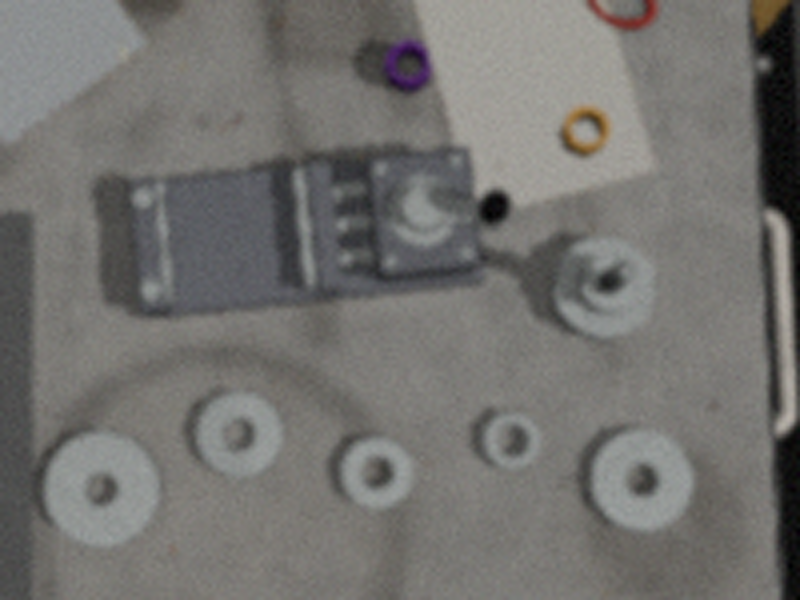

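View pics/c2.png

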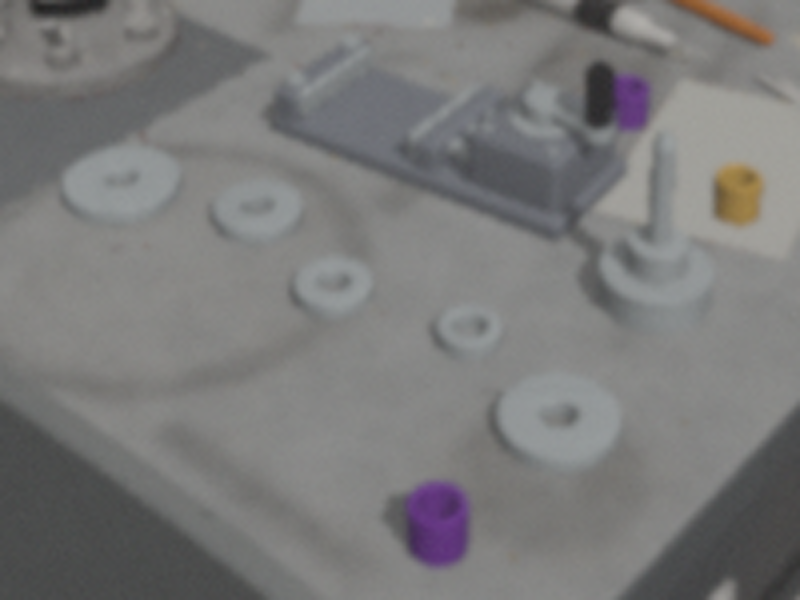

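The crops confirm the collar: brass at top-view (391,183), with purple decoys at (347,166) and (407,310). All five rings are present. From left to right they are 64 at (270,272), 48 at (304,258), 40 at (339,268), 32 at (372,260) and 56 at (405,269). Next I'll segment the rings and fit the vice model.

```bash
cat > seg.py <<'E'
from h import *
def rings(im,guess,cn="top"):
    """refine ring centres: guess list of (x,y,R,ztop); model outline match by maximising edge contrast"""
    from scipy.optimize import minimize
    from scipy.ndimage import map_coordinates
    g=cv2.GaussianBlur(im,(0,0),.8).astype(float).mean(2); out=[]
    a=np.linspace(0,2*np.pi,72,endpoint=False); cs=np.c_[np.cos(a),np.sin(a)]
    for x,y,R,z in guess:
        def f(p,sh=3.0):
            v=0
            for r,sg in((R,1),(8.5,-1)):
                P=lambda q:w2p(cn,np.c_[p+q*cs,np.full(72,z)])
                s=lambda q:np.clip(map_coordinates(g,P(q)[:,::-1].T,order=1),0,255)
                v-=sg*(s(r-sh)-s(r+sh)).mean()
            return v
        best=min(((x+i,y+j) for i in range(-8,9,2) for j in range(-8,9,2)),key=lambda p:f(np.array(p)))
        m=minimize(f,best,method="Nelder-Mead",options=dict(xatol=.1,fatol=.01)); out.append((*m.x.round(1),round(m.fun,1)))
    return out
E
python3 - <<'E'
from seg import *
from scipy.optimize import least_squares
im=cv2.imread("pics/top0.png"); sc=cv2.imread("pics/scene0.png")
G=[(444,63,32,10),(471,-11,24,10),(450,-85,20,10),(466,-159,16,10),(443,-227,28,10),(629,-204,13,24),(548,-211,28,20)]
for cn,i in(("top",im),("scene",sc)): print(cn,rings(i,G,cn))
cp=lambda u,v:((u+.5)/4-.5+245,(v+.5)/4-.5+150)
print("decoys",p2w("top",[cp(407,65),(407,309)],24).round(1).tolist(),"spindle",p2w("top",[cp(614,276)],98).round(1))
# vice: (vice pt, crop px)
C=[((-38,-134,10),(484,283)),((-38,56,12),(143,316)),((38,56,12),(130,180)),((24,-130,48),(468,152)),((0,-102,65),(420,210))]
def pr(p,V):
    c,s=np.cos(p[2]),np.sin(p[2]); V=np.array(V,float)
    return np.c_[p[0]+c*V[:,0]-s*V[:,1],p[1]+s*V[:,0]+c*V[:,1],V[:,2]]
V=[a for a,b in C]; U=np.array([cp(*b) for a,b in C])
m=least_squares(lambda p:(w2p("top",pr(p,V))-U).ravel(),[590,-50,.1]); print(m.x,m.fun.reshape(-1,2).round(2).tolist())
p=m.x
def box(x0,x1,y0,y1,z): return [(x0,y0,z),(x1,y0,z),(x1,y1,z),(x0,y1,z)]
o=[]
for i,cn,(a,b,c,d) in((im,"top",(170,270,270,400)),(sc,"scene",(180,250,265,380))):
    k=8 if cn=="top" else 6; big=cv2.resize(i[a:b,c:d],None,fx=k,fy=k,interpolation=cv2.INTER_CUBIC)
    for bx,col in((box(-38,38,-134,56,12),(0,255,255)),(box(-33,33,36,52,30),(0,255,0)),(box(-33,33,-52,-36,30),(0,0,255)),(box(-24,24,-130,-74,48),(255,0,255))):
        q=(w2p(cn,pr(p,bx))+.5-[c,a])*k; cv2.polylines(big,[q.round().astype(int)],True,col,1)
    o.append(big[:,:780]); 
cv2.imwrite("pics/o1.png",np.vstack([cv2.resize(o[0],(500,385)),cv2.resize(o[1],(500,304))])[:600] if 0 else np.hstack([cv2.resize(o[0],(400,400*o[0].shape[0]//o[0].shape[1]))[:230],cv2.resize(o[1],(400,400*o[1].shape[0]//o[1].shape[1]))[:230]]))
cv2.imwrite("pics/o1.png",cv2.resize(o[0],(800,int(800*o[0].shape[0]/o[0].shape[1])))[:600])
cv2.imwrite("pics/o2.png",o[1])
E
```

```text
Traceback (most recent call last):
  File "seg.py", line 16, in rings
    best=min(((x+i,y+j) for i in range(-8,9,2) for j in range(-8,9,2)),key=lambda p:f(np.array(p)))
  File "seg.py", line 16, in <lambda>
    best=min(((x+i,y+j) for i in range(-8,9,2) for j in range(-8,9,2)),key=lambda p:f(np.array(p)))
                                                                                    ~^^^^^^^^^^^^^
  File "seg.py", line 14, in f
    v-=sg*(s(r-sh)-s(r+sh)).mean()
                   ~^^^^^^
  File "seg.py", line 13, in <lambda>
    s=lambda q:np.clip(map_coordinates(g,P(q)[:,::-1].T,order=1),0,255)
                                         ~^^^
  File "seg.py", line 12, in <lambda>
    P=lambda q:w2p(cn,np.c_[p+q*cs,np.full(72,z)])
               ~~~^^^^^^^^^^^^^^^^^^^^^^^^^^^^^^^^
  File "h.py", line 13, in w2p
    K,d,r,t=cam(n); return cv2.projectPoints(np.array(X,float).reshape(-1,1,3),r,t,K,d)[0].reshape(-1,2)
            ~~~^^^
  File "h.py", line 4, in cam
    p=arm.camera_params(n); K=np.array(p["intrinsics"],float).reshape(3,3); d=np.array(p["dist_coeffs"],float)
ValueError: time passes only in moves, steps and waits
```

Too many calls to `camera_params`, so I'll cache it.

```bash
sed -i 's/^def cam/import functools\n@functools.lru_cache\ndef cam/' h.py
cat > v.py <<'E'
from seg import *
from scipy.optimize import least_squares
im=cv2.imread("pics/top0.png"); sc=cv2.imread("pics/scene0.png")
G=[(444,63,32,10),(471,-11,24,10),(450,-85,20,10),(466,-159,16,10),(443,-227,28,10),(629,-204,13,24),(548,-211,28,20)]
for cn,i in(("top",im),("scene",sc)): print(cn,[tuple(map(float,r)) for r in rings(i,G,cn)])
cp=lambda u,v:((u+.5)/4-.5+245,(v+.5)/4-.5+150)
print("decoys",p2w("top",[cp(407,65),(407,309)],24).round(1).tolist(),"spindle",p2w("top",[cp(614,276)],98).round(1))
C=[((-38,-134,10),(484,283)),((-38,56,12),(143,316)),((38,56,12),(130,180)),((24,-130,48),(468,152)),((0,-102,65),(420,210))]
def pr(p,V):
    c,s=np.cos(p[2]),np.sin(p[2]); V=np.array(V,float)
    return np.c_[p[0]+c*V[:,0]-s*V[:,1],p[1]+s*V[:,0]+c*V[:,1],V[:,2]]
V=[a for a,b in C]; U=np.array([cp(*b) for a,b in C])
m=least_squares(lambda p:(w2p("top",pr(p,V))-U).ravel(),[590,-50,.1]); print(m.x,m.fun.reshape(-1,2).round(2).tolist())
p=m.x
def box(x0,x1,y0,y1,z): return [(x0,y0,z),(x1,y0,z),(x1,y1,z),(x0,y1,z)]
for i,cn,(a,b,c,d),k,n in((im,"top",(175,245,265,400),5.9,"o1"),(sc,"scene",(185,250,265,380),6.9,"o2")):
    big=cv2.resize(i[a:b,c:d],None,fx=k,fy=k,interpolation=cv2.INTER_CUBIC)
    for bx,col in((box(-38,38,-134,56,12),(0,255,255)),(box(-33,33,36,52,30),(0,255,0)),(box(-33,33,-52,-36,30),(0,0,255)),(box(-24,24,-130,-74,48),(255,0,255))):
        q=(w2p(cn,pr(p,bx))+.5-[c,a])*k; cv2.polylines(big,[q.round().astype(int)],True,col,1)
    cv2.imwrite(f"pics/{n}.png",big)
E
python3 v.py; python3 -c "
import cv2,numpy as np
a=cv2.imread('pics/o1.png');b=cv2.imread('pics/o2.png');f=lambda i:cv2.resize(i,(560,int(560*i.shape[0]/i.shape[1])))
cv2.imwrite('pics/o3.png',np.vstack([f(a),f(b)])[:600])"
```

```text
top [(442.1, 62.9, -72.0), (470.4, -12.8, -58.8), (448.5, -87.1, -82.1), (464.4, -160.8, -60.4), (441.8, -229.6, -91.3), (637.0, -208.5, -27.3), (548.0, -213.7, -66.8)]
scene [(439.7, 57.0, -26.1), (467.9, -17.9, -23.8), (445.8, -92.5, -29.6), (462.3, -165.3, -26.0), (439.4, -234.3, -40.6), (632.9, -212.9, -8.6), (539.7, -205.4, -17.4)]
decoys [[669.8, -107.9, 24.0], [360.0, -227.6, 24.0]] spindle [[ 543.8 -205.9   98. ]]
[ 5.77892585e+02 -1.12988606e+01  8.44420878e-02] [[0.34, -0.56], [-0.74, 0.19], [-0.5, 0.1], [0.24, 1.69], [0.61, -1.42]]
```

View pics/o3.png

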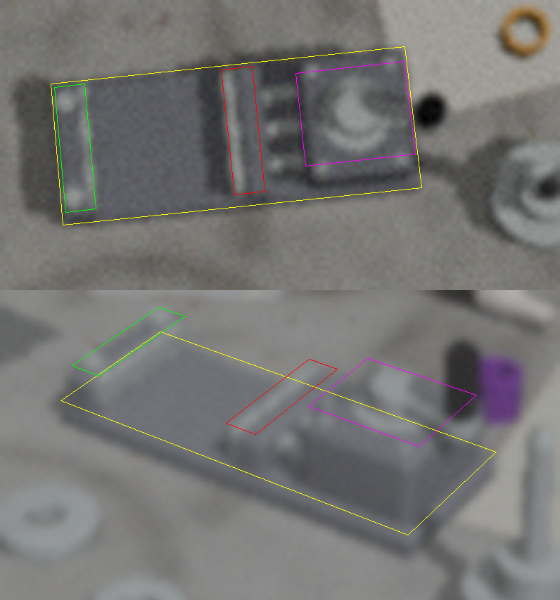

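The top overlay fits the vice to about 1–2 mm (yellow base on its outline). The scene camera puts everything about 5 mm toward -y, so I'll settle that offset by gripping. I'll check the height of the gooseneck and turntable along the route first, then work out the first move.

```bash
cat > mv.py <<'E'
import sys; from h import *
def go(x=None,y=None,z=None,yaw=None):
    s=arm.get_state(); p=np.array(s["tcp_pos"]); R=np.array(s["ee_rot"])
    T=np.array([p[i] if v is None else v for i,v in enumerate((x,y,z))])
    d=R.T@(T-p)/50; a=np.degrees(np.arctan2(R[1,1],R[0,1])); r=0 if yaw is None else ((a-yaw+180)%360-180)/8
    print("t%.1f"%s["time"],"tcp",p.round(1),"yaw %.1f"%a,"w%.1f"%s["grip_width"],"F",np.round(s["force"],1),"-> d",d.round(3),"rz %.3f"%r,"q7 %.2f"%s["q"][6], "tilt",R[2,:2].round(3))
if __name__=="__main__":
    go(*[None if a=="-" else float(a) for a in sys.argv[1:]])
E
python3 - <<'E'
from h import *
def tri(a,b):
    P=[]
    for n in("top","scene"):
        K,d,r,t=cam(n); P.append(np.c_[cv2.Rodrigues(r)[0],t])
    u=[cv2.undistortPoints(np.array([[x]],float),*cam(n)[:2]).reshape(2,1) for n,x in(("top",a),("scene",b))]
    X=cv2.triangulatePoints(P[0],P[1],*u).ravel(); return (X[:3]/X[3]).round()
print(tri((215,313),(178,210)),tri((193,232),(222,150)),"knob",tri((368,202),(359.5,197)),"spindle",tri((398,219),(375.5,215)),"vice post",tri((160,138),(258,140)))
E
python3 mv.py 542 -212 290 4.8
```

```text
[363. 172.  39.] [524. 201. 113.] knob [ 581. -149.   89.] spindle [ 546. -209.   89.] vice post [738. 310.  36.]
t0.1 tcp [198.6 618.3 229.7] yaw 72.2 w93.9 F [-0.  -0.4  0.3] -> d [-11.618 -13.713  -1.183] rz 8.424 q7 -0.02 tilt [-0.    -0.002]
```

Call:
arm_command:
  rows:
    - {"fingers":1,"dx":-0.581,"dy":-0.686,"dz":-0.3,"rx":0,"ry":0,"rz":0}
    - {"fingers":1,"dx":-1.162,"dy":-1.372,"dz":-0.6,"rx":0,"ry":0,"rz":0}
    - {"fingers":1,"dx":-1.743,"dy":-2.058,"dz":-0.9,"rx":0,"ry":0,"rz":0}
    - {"fingers":1,"dx":-2.324,"dy":-2.744,"dz":-1.18,"rx":0,"ry":0,"rz":0}
    - {"fingers":1,"dx":-2.905,"dy":-3.428,"dz":-1.18,"rx":0,"ry":0,"rz":0}

```text
time: 0.6
tcp_pos: [285.7, 410.2, 290.9]
ee_rot: [[-0.952, 0.306, 0.002], [0.306, 0.952, 0.003], [-0.001, 0.003, -1.0]]
force: [0.4, -0.1, 0.9]
grip_width: 94.0
gripper_force: 0.0
```

Call:
arm_command:
  rows:
    - {"fingers":1,"dx":-0.581,"dy":-0.686,"dz":0,"rx":0,"ry":0,"rz":0}
    - {"fingers":1,"dx":-1.162,"dy":-1.372,"dz":0,"rx":0,"ry":0,"rz":0}
    - {"fingers":1,"dx":-1.743,"dy":-2.058,"dz":0,"rx":0,"ry":0,"rz":0}
    - {"fingers":1,"dx":-2.324,"dy":-2.744,"dz":0,"rx":0,"ry":0,"rz":0}
    - {"fingers":1,"dx":-2.905,"dy":-3.428,"dz":0,"rx":0,"ry":0,"rz":0}

```text
time: 1.1
tcp_pos: [370.7, 201.8, 289.4]
ee_rot: [[-0.952, 0.306, -0.0], [0.306, 0.952, 0.0], [0.0, 0.0, -1.0]]
force: [0.9, 0.1, -0.2]
grip_width: 94.1
gripper_force: 0.0
```

Call:
arm_command:
  rows:
    - {"fingers":1,"dx":-0.581,"dy":-0.686,"dz":0,"rx":0,"ry":0,"rz":0}
    - {"fingers":1,"dx":-1.162,"dy":-1.372,"dz":0,"rx":0,"ry":0,"rz":0}
    - {"fingers":1,"dx":-1.743,"dy":-2.058,"dz":0,"rx":0,"ry":0,"rz":0}
    - {"fingers":1,"dx":-2.324,"dy":-2.744,"dz":0,"rx":0,"ry":0,"rz":0}
    - {"fingers":1,"dx":-2.905,"dy":-3.428,"dz":0,"rx":0,"ry":0,"rz":0}

```text
time: 1.6
tcp_pos: [456.6, -5.7, 289.4]
ee_rot: [[-0.952, 0.306, -0.0], [0.306, 0.952, 0.0], [0.0, 0.0, -1.0]]
force: [0.3, 0.4, 0.7]
grip_width: 94.0
gripper_force: 0.0
```

Call:
arm_command:
  rows:
    - {"fingers":1,"dx":-0.581,"dy":-0.686,"dz":0,"rx":0,"ry":0,"rz":0}
    - {"fingers":1,"dx":-1.162,"dy":-1.372,"dz":0,"rx":0,"ry":0,"rz":0}
    - {"fingers":1,"dx":-1.743,"dy":-2.058,"dz":0,"rx":0,"ry":0,"rz":0}
    - {"fingers":1,"dx":-2.324,"dy":-2.744,"dz":0,"rx":0,"ry":0,"rz":0}
    - {"fingers":1,"dx":-2.905,"dy":-3.428,"dz":0,"rx":0,"ry":0,"rz":0}

```text
time: 2.1
tcp_pos: [542.5, -213.1, 289.1]
ee_rot: [[-0.952, 0.306, -0.001], [0.306, 0.952, 0.001], [0.001, 0.0, -1.0]]
force: [0.2, 0.1, -0.1]
grip_width: 94.1
gripper_force: 0.0
```

Call:
arm_command:
  rows:
    - {"fingers":1,"rz":1,"dx":0,"dy":0,"dz":0,"rx":0,"ry":0}
    - {"fingers":1,"rz":2,"dx":0,"dy":0,"dz":0,"rx":0,"ry":0}
    - {"fingers":1,"rz":3,"dx":0,"dy":0,"dz":0,"rx":0,"ry":0}
    - {"fingers":1,"rz":4,"dx":0,"dy":0,"dz":0,"rx":0,"ry":0}
    - {"fingers":1,"rz":4,"dx":0,"dy":0,"dz":0,"rx":0,"ry":0}

```text
time: 2.6
tcp_pos: [542.0, -211.3, 288.9]
ee_rot: [[-0.645, 0.764, -0.001], [0.764, 0.645, -0.0], [0.001, -0.001, -1.0]]
force: [0.3, 1.3, -0.1]
grip_width: 94.1
gripper_force: 0.0
```

```bash
python3 mv.py 545 -209 160 4.8
```

```text
t2.6 tcp [ 542.  -211.3  288.9] yaw 40.2 w94.1 F [ 0.3  1.3 -0.1] -> d [-0.005  0.078  2.579] rz 4.421 q7 1.26 tilt [ 0.001 -0.001]
```

Call:
arm_command:
  rows:
    - {"fingers":1,"rz":1,"dx":0,"dy":0,"dz":0,"rx":0,"ry":0}
    - {"fingers":1,"rz":2,"dx":0,"dy":0,"dz":0,"rx":0,"ry":0}
    - {"fingers":1,"rz":3,"dx":0,"dy":0,"dz":0,"rx":0,"ry":0}
    - {"fingers":1,"rz":4,"dx":0,"dy":0,"dz":0,"rx":0,"ry":0}
    - {"fingers":1,"rz":4.42,"dx":0,"dy":0,"dz":0,"rx":0,"ry":0}

```text
time: 3.1
tcp_pos: [542.1, -211.3, 289.2]
ee_rot: [[-0.084, 0.996, -0.001], [0.996, 0.084, 0.0], [0.0, -0.001, -1.0]]
force: [-0.6, 2.0, -0.8]
grip_width: 94.3
gripper_force: 0.0
```

Call:
arm_command:
  rows:
    - {"fingers":1,"rz":0,"dx":0.04,"dy":0.06,"dz":0.6,"rx":0,"ry":0}
    - {"fingers":1,"rz":0,"dx":0.04,"dy":0.06,"dz":1.2,"rx":0,"ry":0}
    - {"fingers":1,"rz":0,"dx":0.04,"dy":0.06,"dz":1.8,"rx":0,"ry":0}
    - {"fingers":1,"rz":0,"dx":0.04,"dy":0.06,"dz":2.4,"rx":0,"ry":0}
    - {"fingers":1,"rz":0,"dx":0.04,"dy":0.06,"dz":2.8,"rx":0,"ry":0}

```text
time: 3.6
tcp_pos: [544.1, -208.5, 147.2]
ee_rot: [[-0.088, 0.996, -0.003], [0.996, 0.088, 0.001], [0.002, -0.002, -1.0]]
force: [-0.1, -0.2, -0.2]
grip_width: 93.9
gripper_force: 0.0
```

```bash
python3 - <<'E'
from h import *
im=snap("top","a1"); sc=snap("scene","a1s")
f=lambda i,a,b,c,d:cv2.resize(i[a:b,c:d],(400,400),interpolation=cv2.INTER_CUBIC)
cv2.imwrite("pics/a1c.png",np.hstack([f(im,170,260,350,440),f(sc,180,280,325,425)]))
E
python3 mv.py 545 -209 49 4.84
```

```text
t3.7 tcp [ 543.1 -208.1  146.7] yaw 5.0 w94.0 F [-0.3  0.8 -0.4] -> d [-0.027  0.046  1.953] rz 0.021 q7 0.85 tilt [ 0.003 -0.005]
```

View pics/a1c.png

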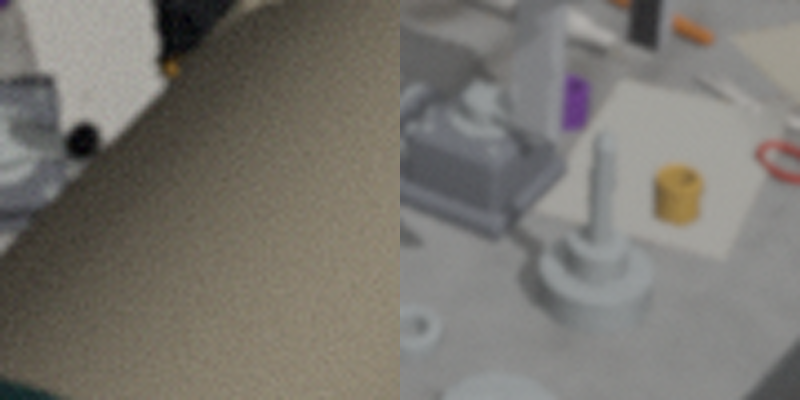

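The arm blocks the top view over the arbor. In the scene crop the arbor stands upright at about (375,222) with the fingers straddling it. I'll descend and grip the neck.

Call:
arm_command:
  rows:
    - {"fingers":1,"rz":0,"dx":-0.02,"dy":0.04,"dz":0.5,"rx":0,"ry":0}
    - {"fingers":1,"rz":0,"dx":-0.02,"dy":0.04,"dz":1.0,"rx":0,"ry":0}
    - {"fingers":1,"rz":0,"dx":-0.02,"dy":0.04,"dz":1.5,"rx":0,"ry":0}
    - {"fingers":1,"rz":0,"dx":-0.02,"dy":0.04,"dz":1.8,"rx":0,"ry":0}
    - {"fingers":1,"rz":0,"dx":-0.02,"dy":0.04,"dz":1.94,"rx":0,"ry":0}

```text
time: 4.2
tcp_pos: [547.1, -210.0, 51.9]
ee_rot: [[-0.085, 0.996, -0.001], [0.996, 0.085, 0.001], [0.001, -0.001, -1.0]]
force: [0.4, 0.5, -0.2]
grip_width: 94.0
gripper_force: 0.0
```

Call:
arm_command:
  rows:
    - {"fingers":-1,"rz":0,"dx":0,"dy":0,"dz":0,"rx":0,"ry":0}
    - {"fingers":-1,"rz":0,"dx":0,"dy":0,"dz":0,"rx":0,"ry":0}
    - {"fingers":-1,"rz":0,"dx":0,"dy":0,"dz":0,"rx":0,"ry":0}
    - {"fingers":-1,"rz":0,"dx":0,"dy":0,"dz":0,"rx":0,"ry":0}
    - {"fingers":-1,"rz":0,"dx":0,"dy":0,"dz":0,"rx":0,"ry":0}

```text
time: 4.7
tcp_pos: [547.5, -210.2, 53.0]
ee_rot: [[-0.085, 0.996, 0.001], [0.996, 0.085, -0.0], [-0.0, 0.001, -1.0]]
force: [0.0, -0.4, -0.3]
grip_width: 57.6
gripper_force: 0.0
```

Call:
arm_command:
  rows:
    - {"fingers":-1,"rz":0,"dx":0,"dy":0,"dz":0,"rx":0,"ry":0}
    - {"fingers":-1,"rz":0,"dx":0,"dy":0,"dz":0,"rx":0,"ry":0}
    - {"fingers":-1,"rz":0,"dx":0,"dy":0,"dz":0,"rx":0,"ry":0}
    - {"fingers":-1,"rz":0,"dx":0,"dy":0,"dz":0,"rx":0,"ry":0}
    - {"fingers":-1,"rz":0,"dx":0,"dy":0,"dz":0,"rx":0,"ry":0}

```text
time: 5.2
tcp_pos: [546.4, -210.1, 52.4]
ee_rot: [[-0.084, 0.996, -0.001], [0.996, 0.084, 0.0], [0.001, -0.001, -1.0]]
force: [-2.5, -0.0, 1.4]
grip_width: 29.0
gripper_force: 30.0
```

```bash
python3 mv.py; python3 - <<'E'
from h import *
sc=snap("scene","a2s")
cv2.imwrite("pics/a2c.png",cv2.resize(sc[190:290,310:430],None,fx=5,fy=5,interpolation=cv2.INTER_CUBIC))
print(w2p("scene",[(545,-209,20)]))
E
```

```text
t5.2 tcp [ 546.4 -210.1   52.4] yaw 4.8 w29.0 F [-2.5 -0.   1.4] -> d [0. 0. 0.] rz 0.000 q7 0.92 tilt [ 0.001 -0.001]
[[371.56324358 244.80128357]]
```

View pics/a2c.png

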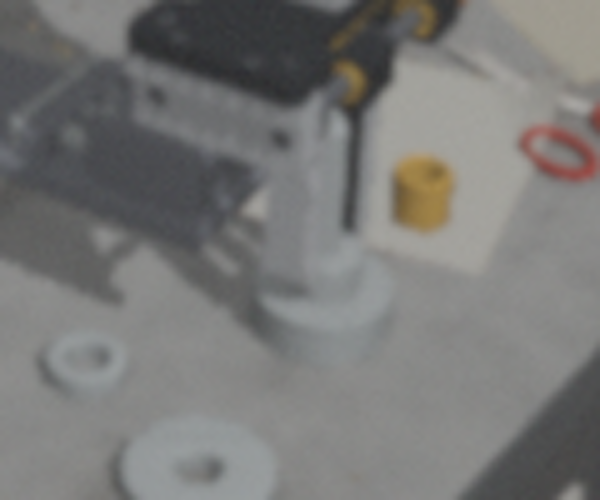

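The grip closed on the neck at 29 mm, and in the crop the foot centre is near (375,250). To fix the other axis I'll regrip at 90°, which centres the arbor in both directions and calibrates the cameras.

Call:
arm_command:
  rows:
    - {"fingers":1,"rz":0,"dx":0,"dy":0,"dz":0,"rx":0,"ry":0}
    - {"fingers":1,"rz":0,"dx":0,"dy":0,"dz":0,"rx":0,"ry":0}
    - {"fingers":1,"rz":0,"dx":0,"dy":0,"dz":0,"rx":0,"ry":0}
    - {"fingers":1,"rz":0,"dx":0,"dy":0,"dz":0,"rx":0,"ry":0}
    - {"fingers":1,"rz":0,"dx":0,"dy":0,"dz":0,"rx":0,"ry":0}

```text
time: 5.75
tcp_pos: [547.3, -210.1, 52.5]
ee_rot: [[-0.084, 0.996, 0.0], [0.996, 0.084, -0.0], [-0.0, 0.0, -1.0]]
force: [-0.0, 0.0, -0.5]
grip_width: 65.5
gripper_force: 0.0
```

Call:
arm_command:
  rows:
    - {"fingers":1,"rz":-1,"dx":0,"dy":0,"dz":0,"rx":0,"ry":0}
    - {"fingers":1,"rz":-2,"dx":0,"dy":0,"dz":0,"rx":0,"ry":0}
    - {"fingers":1,"rz":-3,"dx":0,"dy":0,"dz":0,"rx":0,"ry":0}
    - {"fingers":1,"rz":-4,"dx":0,"dy":0,"dz":0,"rx":0,"ry":0}
    - {"fingers":1,"rz":-5,"dx":0,"dy":0,"dz":0,"rx":0,"ry":0}

```text
time: 6.25
tcp_pos: [547.2, -210.2, 52.5]
ee_rot: [[-0.709, 0.705, 0.0], [0.705, 0.709, -0.0], [-0.0, 0.0, -1.0]]
force: [0.1, 0.7, -0.6]
grip_width: 93.8
gripper_force: 0.0
```

Call:
arm_command:
  rows:
    - {"fingers":1,"rz":-1,"dx":0,"dy":0,"dz":0,"rx":0,"ry":0}
    - {"fingers":1,"rz":-2,"dx":0,"dy":0,"dz":0,"rx":0,"ry":0}
    - {"fingers":1,"rz":-3,"dx":0,"dy":0,"dz":0,"rx":0,"ry":0}
    - {"fingers":1,"rz":-4,"dx":0,"dy":0,"dz":0,"rx":0,"ry":0}
    - {"fingers":1,"rz":-5,"dx":0,"dy":0,"dz":0,"rx":0,"ry":0}

```text
time: 6.75
tcp_pos: [547.2, -210.4, 52.5]
ee_rot: [[-0.996, 0.085, 0.0], [0.085, 0.996, -0.0], [-0.0, -0.0, -1.0]]
force: [-0.1, 0.0, -0.4]
grip_width: 94.2
gripper_force: 0.0
```

Call:
arm_command:
  rows:
    - {"fingers":1,"rz":-1,"dx":0,"dy":0,"dz":0,"rx":0,"ry":0}
    - {"fingers":1,"rz":-1.25,"dx":0,"dy":0,"dz":0,"rx":0,"ry":0}
    - {"fingers":1,"rz":-1.25,"dx":0,"dy":0,"dz":0,"rx":0,"ry":0}
    - {"fingers":-1,"rz":-1.25,"dx":0,"dy":0,"dz":0,"rx":0,"ry":0}
    - {"fingers":-1,"rz":-1.25,"dx":0,"dy":0,"dz":0,"rx":0,"ry":0}

```text
time: 7.25
tcp_pos: [547.1, -210.1, 52.4]
ee_rot: [[-0.997, -0.083, -0.0], [-0.083, 0.997, -0.0], [0.0, -0.0, -1.0]]
force: [-0.4, 0.4, -0.4]
grip_width: 81.3
gripper_force: 0.0
```

Call:
arm_command:
  rows:
    - {"fingers":-1,"rz":0,"dx":0,"dy":0,"dz":0,"rx":0,"ry":0}
    - {"fingers":-1,"rz":0,"dx":0,"dy":0,"dz":0,"rx":0,"ry":0}
    - {"fingers":-1,"rz":0,"dx":0,"dy":0,"dz":0,"rx":0,"ry":0}
    - {"fingers":-1,"rz":0,"dx":0,"dy":0,"dz":0,"rx":0,"ry":0}
    - {"fingers":-1,"rz":0,"dx":0,"dy":0,"dz":0,"rx":0,"ry":0}

```text
time: 7.75
tcp_pos: [547.1, -210.1, 52.4]
ee_rot: [[-0.996, -0.084, -0.0], [-0.084, 0.996, 0.0], [0.0, 0.0, -1.0]]
force: [0.6, 0.4, 0.2]
grip_width: 41.4
gripper_force: 0.0
```

Call:
arm_command:
  rows:
    - {"fingers":-1,"rz":0,"dx":0,"dy":0,"dz":0,"rx":0,"ry":0}
    - {"fingers":-1,"rz":0,"dx":0,"dy":0,"dz":0,"rx":0,"ry":0}
    - {"fingers":-1,"rz":0,"dx":0,"dy":0,"dz":0,"rx":0,"ry":0}
    - {"fingers":-1,"rz":0,"dx":0,"dy":0,"dz":0,"rx":0,"ry":0}
    - {"fingers":-1,"rz":0,"dx":0,"dy":0,"dz":0,"rx":0,"ry":0}

```text
time: 8.25
tcp_pos: [547.2, -210.5, 52.5]
ee_rot: [[-0.996, -0.084, 0.0], [-0.084, 0.996, -0.0], [-0.0, -0.0, -1.0]]
force: [0.1, -1.5, 0.1]
grip_width: 28.9
gripper_force: 30.0
```

```bash
python3 mv.py; python3 - <<'E'
from h import *
sc=snap("scene","a3s"); c=cv2.resize(sc[190:290,310:430],None,fx=5,fy=5,interpolation=cv2.INTER_CUBIC)
p=np.array(arm.get_state()["tcp_pos"]); a=np.linspace(0,6.28,60)
for z in(0.,20.):
    q=(w2p("scene",np.c_[p[0]+28*np.cos(a),p[1]+28*np.sin(a),0*a+z])+.5-[310,190])*5; cv2.polylines(c,[q.round().astype(int)],True,(0,0,255),1)
cv2.imwrite("pics/a3c.png",c)
E
```

```text
t8.2 tcp [ 547.2 -210.5   52.5] yaw 94.8 w28.9 F [ 0.1 -1.5  0.1] -> d [0. 0. 0.] rz 0.000 q7 1.99 tilt [-0. -0.]
```

View pics/a3c.png

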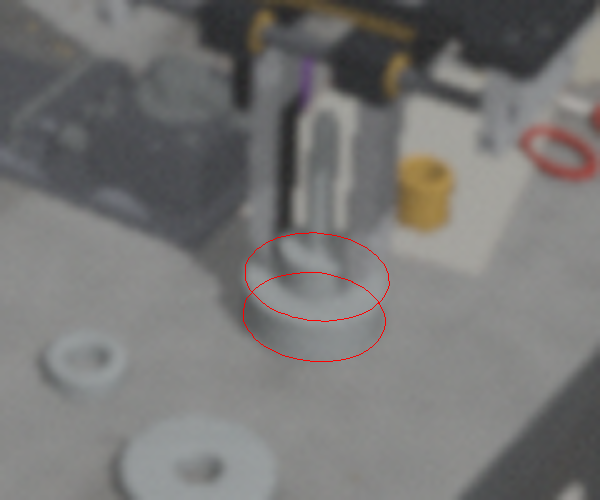

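The scene projection (red circles) sits on the arbor foot to within about 1 px, so the scene camera is well calibrated here. I'll refit everything using outer outlines only to see which camera is biased.

```bash
sed -i 's/def rings(im,guess,cn="top")/def rings(im,guess,cn="top",hole=True)/; s/for r,sg in((R,1),(8.5,-1)):/for r,sg in((R,1),(8.5,-1))[:1+hole]:/' seg.py
python3 - <<'E'
from seg import *
F=lambda r:[tuple(map(float,x)) for x in r]
t0,s0,s3=[cv2.imread(f"pics/{n}.png") for n in("top0","scene0","a3s")]
print("foot0 top",F(rings(t0,[(547,-213,28,20)],"top",False)),"scene",F(rings(s0,[(547,-213,28,20)],"scene",False)))
print("now scene",F(rings(s3,[(547,-210,28,20)],"scene",False)), "base",F(rings(s3,[(547,-210,28,1)],"scene",False)))
# ring undersides too
R=[(440,60,32),(469,-15,24),(447,-90,20),(463,-163,16),(440,-232,28)]
for c,i in(("top",t0),("scene",s0)): print(c,"outer",F(rings(i,[(*r,10) for r in R],c,False)))
# vice points by scene: crop c2 (x4 from 210,180)
cp=lambda u,v:((u+.5)/4-.5+210,(v+.5)/4-.5+180)
print("scene base corners z0",p2w("scene",[cp(553,240)],0).round(1),"z12",p2w("scene",[cp(556,222),cp(272,118)],12).round(1))
c,s=np.cos(.0844),np.sin(.0844); f=lambda x,y:(577.9+c*x-s*y,-11.3+s*x+c*y)
print("top-model",f(-38,-134),f(-38,56))
# SSD camera alignment check of knob, spindle
print("knob scene z94",p2w("scene",[cp(600,66)],94).round(1),"spindle",p2w("scene",[cp(663,136)],98).round(1),p2w("top",[(398.3,218.6)],98).round(1))
E
```

```text
foot0 top [(546.4, -211.8, -23.1)] scene [(542.3, -215.9, -13.0)]
now scene [(543.7, -212.5, -13.9)] base [(563.7, -199.9, -14.1)]
top outer [(442.0, 63.0, -30.6), (470.6, -12.7, -24.4), (448.4, -86.9, -31.9), (464.5, -160.6, -22.2), (441.9, -229.6, -36.9)]
scene outer [(439.7, 58.1, -16.2), (468.5, -18.1, -12.3), (445.9, -92.4, -14.7), (462.3, -165.3, -12.3), (439.2, -234.3, -18.6)]
scene base corners z0 [[ 551.1 -147.7    0. ]] z12 [[ 551.4 -149.    12. ]
 [ 530.5   34.5   12. ]]
top-model (np.float64(551.3314412399347), np.float64(-148.02641180625253)) (np.float64(535.3144728270543), np.float64(41.297270607915564))
knob scene z94 [[ 579.2 -153.1   94. ]] spindle [[ 540.5 -215.4   98. ]] [[ 543.8 -206.2   98. ]]
```

The true arbor position (547.1,-210.4) gives corrections of about (0,-2) for the top camera and (+3.4,+2.1) for the scene camera. The vice is then at about (578.3,-13.3), θ=0.085. I'll lift the arbor 17 mm and carry it low: out along -x, along the vice, then in.

Call:
arm_command:
  rows:
    - {"fingers":-1,"rz":0,"dx":0,"dy":0,"dz":-0.18,"rx":0,"ry":0}
    - {"fingers":-1,"rz":0,"dx":0,"dy":0,"dz":-0.35,"rx":0,"ry":0}
    - {"fingers":-1,"rz":0,"dx":0.3,"dy":0,"dz":-0.35,"rx":0,"ry":0}
    - {"fingers":-1,"rz":0,"dx":0.65,"dy":0,"dz":-0.35,"rx":0,"ry":0}
    - {"fingers":-1,"rz":0,"dx":0.95,"dy":0,"dz":-0.35,"rx":0,"ry":0}

```text
time: 8.8
tcp_pos: [498.9, -213.7, 70.6]
ee_rot: [[-0.996, -0.085, -0.0], [-0.085, 0.996, 0.0], [0.0, 0.0, -1.0]]
force: [-0.3, 0.0, -3.0]
grip_width: 29.1
gripper_force: 30.0
```

Call:
arm_command:
  rows:
    - {"fingers":-1,"rz":0,"dx":0,"dy":0.3,"dz":0,"rx":0,"ry":0}
    - {"fingers":-1,"rz":0,"dx":0,"dy":0.7,"dz":0,"rx":0,"ry":0}
    - {"fingers":-1,"rz":0,"dx":0,"dy":1.2,"dz":0,"rx":0,"ry":0}
    - {"fingers":-1,"rz":0,"dx":0,"dy":1.7,"dz":0,"rx":0,"ry":0}
    - {"fingers":-1,"rz":0,"dx":0,"dy":2.0,"dz":0,"rx":0,"ry":0}

```text
time: 9.3
tcp_pos: [491.8, -110.7, 70.4]
ee_rot: [[-0.996, -0.087, 0.0], [-0.087, 0.996, 0.002], [-0.0, 0.002, -1.0]]
force: [0.7, 0.4, -3.7]
grip_width: 28.8
gripper_force: 30.0
```

Call:
arm_command:
  rows:
    - {"fingers":-1,"rz":0,"dx":0,"dy":0.4,"dz":0,"rx":0,"ry":0}
    - {"fingers":-1,"rz":0,"dx":0,"dy":0.9,"dz":0,"rx":0,"ry":0}
    - {"fingers":-1,"rz":0,"dx":0,"dy":1.4,"dz":0,"rx":0,"ry":0}
    - {"fingers":-1,"rz":0,"dx":0,"dy":1.8,"dz":0,"rx":0,"ry":0}
    - {"fingers":-1,"rz":0,"dx":0,"dy":1.95,"dz":0,"rx":0,"ry":0}

```text
time: 9.8
tcp_pos: [483.4, -13.5, 70.4]
ee_rot: [[-0.996, -0.089, 0.0], [-0.089, 0.996, 0.002], [-0.001, 0.002, -1.0]]
force: [-0.2, 0.5, -3.7]
grip_width: 29.2
gripper_force: 30.0
```

```bash
python3 mv.py 578 -9.3 70 94.84; python3 - <<'E'
from h import *
sc=snap("scene","a4s"); c=cv2.resize(sc[170:280,240:390],None,fx=5,fy=5,interpolation=cv2.INTER_CUBIC)
cv2.imwrite("pics/a4c.png",c)
E
```

```text
t9.8 tcp [483.4 -13.5  70.4] yaw 95.1 w29.2 F [-0.2  0.5 -3.7] -> d [-1.893 -0.084  0.008] rz 0.032 q7 1.72 tilt [-0.001  0.002]
```

View pics/a4c.png

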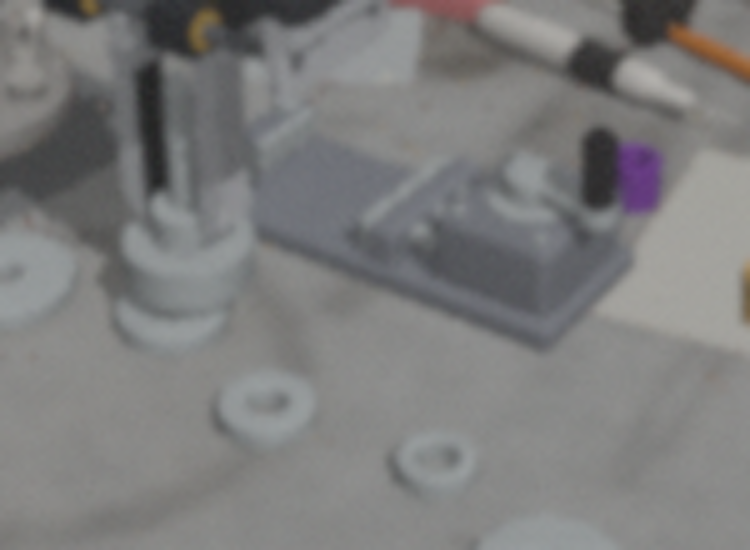

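The arbor is held upright above the bed's near side, and the gap between the jaws is clear. I'll slide it in.

Call:
arm_command:
  rows:
    - {"fingers":-1,"rz":0.03,"dx":-0.3,"dy":-0.084,"dz":0,"rx":0,"ry":0}
    - {"fingers":-1,"rz":0.03,"dx":-0.65,"dy":-0.084,"dz":0,"rx":0,"ry":0}
    - {"fingers":-1,"rz":0.03,"dx":-1.0,"dy":-0.084,"dz":0,"rx":0,"ry":0}
    - {"fingers":-1,"rz":0.03,"dx":-1.25,"dy":-0.084,"dz":0,"rx":0,"ry":0}
    - {"fingers":-1,"rz":0.03,"dx":-1.4,"dy":-0.084,"dz":0,"rx":0,"ry":0}

```text
time: 10.35
tcp_pos: [554.8, -16.4, 70.2]
ee_rot: [[-0.997, -0.079, 0.002], [-0.079, 0.997, -0.0], [-0.001, -0.001, -1.0]]
force: [-0.9, 0.2, -2.7]
grip_width: 29.2
gripper_force: 30.0
```

Call:
arm_command:
  rows:
    - {"fingers":-1,"rz":0,"dx":-0.12,"dy":0,"dz":0,"rx":0,"ry":0}
    - {"fingers":-1,"rz":0,"dx":-0.25,"dy":0,"dz":0,"rx":0,"ry":0}
    - {"fingers":-1,"rz":0,"dx":-0.37,"dy":0,"dz":0,"rx":0,"ry":0}
    - {"fingers":-1,"rz":0,"dx":-0.46,"dy":0,"dz":0,"rx":0,"ry":0}
    - {"fingers":-1,"rz":0,"dx":-0.49,"dy":0,"dz":0,"rx":0,"ry":0}

```text
time: 10.85
tcp_pos: [578.1, -13.6, 69.9]
ee_rot: [[-0.997, -0.08, 0.0], [-0.08, 0.997, 0.0], [-0.0, 0.0, -1.0]]
force: [0.1, 0.7, -3.1]
grip_width: 29.3
gripper_force: 30.0
```

```bash
python3 mv.py 578 -9.3 64.5 94.84; python3 - <<'E'
from h import *
sc=snap("scene","a5s"); c=cv2.resize(sc[150:260,240:390],None,fx=5,fy=5,interpolation=cv2.INTER_CUBIC)
cv2.imwrite("pics/a5c.png",c)
E
```

```text
t10.8 tcp [578.1 -13.6  69.9] yaw 94.6 w29.3 F [ 0.1  0.7 -3.1] -> d [-0.004  0.086  0.109] rz -0.030 q7 1.71 tilt [-0.  0.]
```

View pics/a5c.png

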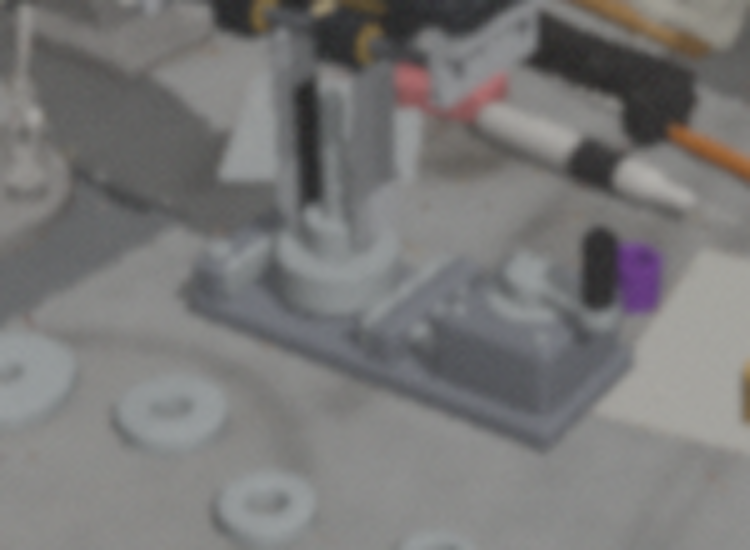

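The arbor is between the jaws, upright just above the bed. I'll lower it, release, rise clear and turn to yaw 4.8.

Call:
arm_command:
  rows:
    - {"fingers":-1,"rz":0,"dx":0,"dy":0.04,"dz":0.05,"rx":0,"ry":0}
    - {"fingers":-1,"rz":0,"dx":0,"dy":0.04,"dz":0.09,"rx":0,"ry":0}
    - {"fingers":-1,"rz":0,"dx":0,"dy":0.04,"dz":0.115,"rx":0,"ry":0}
    - {"fingers":-1,"rz":0,"dx":0,"dy":0.04,"dz":0.115,"rx":0,"ry":0}
    - {"fingers":-1,"rz":0,"dx":0,"dy":0.04,"dz":0.115,"rx":0,"ry":0}

```text
time: 11.4
tcp_pos: [577.0, -11.4, 64.4]
ee_rot: [[-0.997, -0.08, -0.001], [-0.08, 0.997, 0.0], [0.001, 0.0, -1.0]]
force: [-2.4, 1.0, 2.3]
grip_width: 28.8
gripper_force: 30.0
```

Call:
arm_command:
  rows:
    - {"fingers":1,"rz":0,"dx":0,"dy":0,"dz":0,"rx":0,"ry":0}
    - {"fingers":1,"rz":0,"dx":0,"dy":0,"dz":0,"rx":0,"ry":0}
    - {"fingers":1,"rz":0,"dx":0,"dy":0,"dz":0,"rx":0,"ry":0}
    - {"fingers":1,"rz":0,"dx":0,"dy":0,"dz":0,"rx":0,"ry":0}
    - {"fingers":1,"rz":0,"dx":0,"dy":0,"dz":0,"rx":0,"ry":0}

```text
time: 11.9
tcp_pos: [577.7, -11.8, 64.2]
ee_rot: [[-0.997, -0.08, 0.0], [-0.08, 0.997, -0.0], [-0.0, -0.0, -1.0]]
force: [-0.9, -0.0, 0.5]
grip_width: 65.4
gripper_force: 0.0
```

Call:
arm_command:
  rows:
    - {"fingers":1,"rz":0,"dx":0,"dy":0,"dz":-0.4,"rx":0,"ry":0}
    - {"fingers":1,"rz":0,"dx":0,"dy":0,"dz":-0.9,"rx":0,"ry":0}
    - {"fingers":1,"rz":0,"dx":0,"dy":0,"dz":-1.4,"rx":0,"ry":0}
    - {"fingers":1,"rz":0,"dx":0,"dy":0,"dz":-1.8,"rx":0,"ry":0}
    - {"fingers":1,"rz":0,"dx":0,"dy":0,"dz":-2.0,"rx":0,"ry":0}

```text
time: 12.4
tcp_pos: [578.5, -11.8, 166.0]
ee_rot: [[-0.997, -0.08, 0.003], [-0.08, 0.997, 0.0], [-0.003, -0.0, -1.0]]
force: [-0.5, 1.2, -0.6]
grip_width: 93.8
gripper_force: 0.0
```

Call:
arm_command:
  rows:
    - {"fingers":1,"rz":1,"dx":0,"dy":-0.6,"dz":0,"rx":0,"ry":0}
    - {"fingers":1,"rz":2,"dx":0,"dy":-1.2,"dz":0,"rx":0,"ry":0}
    - {"fingers":1,"rz":3,"dx":0,"dy":-1.8,"dz":0,"rx":0,"ry":0}
    - {"fingers":1,"rz":4,"dx":0,"dy":-2.4,"dz":0,"rx":0,"ry":0}
    - {"fingers":1,"rz":5,"dx":0,"dy":-2.7,"dz":0,"rx":0,"ry":0}

```text
time: 12.9
tcp_pos: [587.8, -149.9, 163.8]
ee_rot: [[-0.81, 0.587, -0.001], [0.587, 0.81, -0.002], [-0.001, -0.002, -1.0]]
force: [-0.8, -1.6, 0.3]
grip_width: 93.6
gripper_force: 0.0
```

Call:
arm_command:
  rows:
    - {"fingers":0,"rz":1,"dx":0,"dy":0,"dz":0,"rx":0,"ry":0}
    - {"fingers":0,"rz":2,"dx":0,"dy":0,"dz":0,"rx":0,"ry":0}
    - {"fingers":0,"rz":3,"dx":0,"dy":0,"dz":0,"rx":0,"ry":0}
    - {"fingers":0,"rz":4,"dx":0,"dy":0,"dz":0,"rx":0,"ry":0}
    - {"fingers":0,"rz":5,"dx":0,"dy":0,"dz":0,"rx":0,"ry":0}

```text
time: 13.4
tcp_pos: [588.0, -146.1, 163.5]
ee_rot: [[-0.246, 0.969, -0.001], [0.969, 0.246, 0.0], [0.0, -0.001, -1.0]]
force: [0.5, 0.2, -0.3]
grip_width: 57.1
gripper_force: 0.0
```

```bash
python3 mv.py 581 -150.3 97 4.84; python3 - <<'E'
from h import *
sc=snap("scene","a6s"); t=snap("top","a6t"); c=cv2.resize(sc[160:250,250:385],None,fx=4,fy=4,interpolation=cv2.INTER_CUBIC)
e=cv2.resize(t[160:250,265:400],None,fx=4,fy=4,interpolation=cv2.INTER_CUBIC)
cv2.imwrite("pics/a6c.png",np.vstack([c,e])[:,:540][:600] if 0 else np.vstack([cv2.resize(c,(450,300)),cv2.resize(e,(450,300))]))
E
```

```text
t13.4 tcp [ 588.  -146.1  163.5] yaw 14.3 w57.1 F [ 0.5  0.2 -0.3] -> d [-0.048 -0.155  1.331] rz 1.178 q7 0.82 tilt [ 0.    -0.001]
```

View pics/a6c.png

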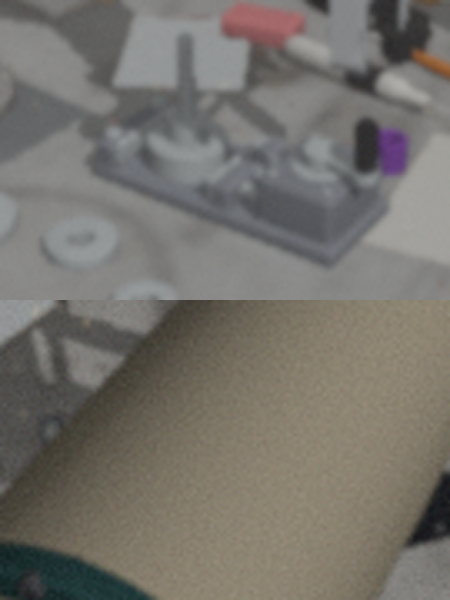

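The arbor stands upright in the vice, between the jaws, and the black knob is intact (scene crop about (360,204)). The top view is blocked by the arm. I'll descend onto the knob and grip it.

Call:
arm_command:
  rows:
    - {"fingers":0,"rz":0.6,"dx":-0.03,"dy":-0.1,"dz":0,"rx":0,"ry":0}
    - {"fingers":0,"rz":1.18,"dx":-0.05,"dy":-0.155,"dz":0.1,"rx":0,"ry":0}
    - {"fingers":0,"rz":1.18,"dx":-0.05,"dy":-0.155,"dz":0.5,"rx":0,"ry":0}
    - {"fingers":0,"rz":1.18,"dx":-0.05,"dy":-0.155,"dz":1.0,"rx":0,"ry":0}
    - {"fingers":0,"rz":1.18,"dx":-0.05,"dy":-0.155,"dz":1.33,"rx":0,"ry":0}

```text
time: 14.0
tcp_pos: [580.7, -150.2, 96.0]
ee_rot: [[-0.094, 0.996, -0.002], [0.996, 0.094, 0.001], [0.001, -0.002, -1.0]]
force: [0.6, -0.3, 0.2]
grip_width: 47.3
gripper_force: 0.0
```

Call:
arm_command:
  rows:
    - {"fingers":-1,"rz":0,"dx":0,"dy":0,"dz":0,"rx":0,"ry":0}
    - {"fingers":-1,"rz":0,"dx":0,"dy":0,"dz":0,"rx":0,"ry":0}
    - {"fingers":-1,"rz":0,"dx":0,"dy":0,"dz":0,"rx":0,"ry":0}
    - {"fingers":-1,"rz":0,"dx":0,"dy":0,"dz":0,"rx":0,"ry":0}
    - {"fingers":-1,"rz":0,"dx":0,"dy":0,"dz":0,"rx":0,"ry":0}

```text
time: 14.5
tcp_pos: [581.9, -150.9, 98.6]
ee_rot: [[-0.09, 0.996, 0.001], [0.996, 0.09, -0.0], [-0.0, 0.001, -1.0]]
force: [-1.3, 0.3, 3.7]
grip_width: 14.9
gripper_force: 30.0
```

Call:
arm_command:
  rows:
    - {"fingers":-1,"rz":0,"dx":0,"dy":0,"dz":0,"rx":0,"ry":0}
    - {"fingers":-1,"rz":0,"dx":0,"dy":0,"dz":0,"rx":0,"ry":0}
    - {"fingers":-1,"rz":0,"dx":0,"dy":0,"dz":0,"rx":0,"ry":0}
    - {"fingers":-1,"rz":0,"dx":0,"dy":0,"dz":0,"rx":0,"ry":0}
    - {"fingers":-1,"rz":0,"dx":0,"dy":0,"dz":0,"rx":0,"ry":0}

```text
time: 15.0
tcp_pos: [581.9, -150.9, 98.5]
ee_rot: [[-0.09, 0.996, 0.001], [0.996, 0.09, -0.0], [-0.0, 0.001, -1.0]]
force: [-2.4, 0.1, 6.0]
grip_width: 15.2
gripper_force: 30.0
```

```bash
cat > crank.py <<'E'
from h import *
import sys
th=.0844; vx=np.array([np.cos(th),np.sin(th)]); vy=np.array([-np.sin(th),np.cos(th)]); ax=np.array([578.3,-13.3])-102*vy
s=arm.get_state(); p=np.array(s["tcp_pos"])[:2]; r=p-ax; x,y=r@vx,r@vy; phi=np.arctan2(-x,-y)
print("t%.1f"%s["time"],p.round(1),"phi %.3f (+2pi %.3f) r %.1f"%(phi,phi+2*np.pi,np.hypot(x,y)),"w%.1f gf%.0f"%(s["grip_width"],s["gripper_force"]),"F",np.round(s["force"],1),"yaw",round(float(np.degrees(np.arctan2(s["ee_rot"][1][1],s["ee_rot"][0][1]))),1))
if len(sys.argv)>2:
    a,b=map(float,sys.argv[1:3])   # arc from commanded a to b in 5-row calls of <=2 rad
    n=int(np.ceil((b-a)/.36/5))*5; q=np.linspace(a,b,n+1)
    P=np.c_[-36*np.cos(q),-36*np.sin(q)]/50   # tool dx=vice y, dy=vice x
    for k in range(0,n,5): print(q[k+5].round(2),(P[k+1:k+6]-P[k]).round(2).tolist())
E
python3 crank.py 0.25 7.45
```

```text
t15.0 [ 581.9 -150.9] phi 0.224 (+2pi 6.507) r 36.3 w15.2 gf30 F [-2.4  0.1  6. ] yaw 5.2
2.05 [[0.11, -0.23], [0.29, -0.42], [0.53, -0.52], [0.78, -0.54], [1.03, -0.46]]
3.85 [[0.2, 0.16], [0.34, 0.38], [0.39, 0.63], [0.34, 0.88], [0.21, 1.11]]
5.65 [[-0.2, 0.16], [-0.44, 0.24], [-0.7, 0.23], [-0.94, 0.13], [-1.13, -0.04]]
7.45 [[-0.11, -0.23], [-0.14, -0.49], [-0.07, -0.74], [0.08, -0.95], [0.3, -1.09]]
```

The gripped knob gives r=36.3 mm and φ=0.22, so the vice fit is good. I'll crank the first arc and check.

Call:
arm_command:
  rows:
    - {"fingers":-1,"rz":0,"dx":0.11,"dy":-0.23,"dz":-0.03,"rx":0,"ry":0}
    - {"fingers":-1,"rz":0,"dx":0.29,"dy":-0.42,"dz":-0.03,"rx":0,"ry":0}
    - {"fingers":-1,"rz":0,"dx":0.53,"dy":-0.52,"dz":-0.03,"rx":0,"ry":0}
    - {"fingers":-1,"rz":0,"dx":0.78,"dy":-0.54,"dz":-0.03,"rx":0,"ry":0}
    - {"fingers":-1,"rz":0,"dx":1.03,"dy":-0.46,"dz":-0.03,"rx":0,"ry":0}

```text
time: 15.5
tcp_pos: [550.5, -104.5, 98.7]
ee_rot: [[-0.087, 0.996, -0.005], [0.996, 0.087, -0.004], [-0.003, -0.005, -1.0]]
force: [-4.1, -6.0, 0.2]
grip_width: 15.3
gripper_force: 30.0
```

```bash
python3 crank.py
```

```text
t15.5 [ 550.5 -104.5] phi 1.934 (+2pi 8.217) r 37.9 w15.3 gf30 F [-4.1 -6.   0.2] yaw 5.0
```

Call:
arm_command:
  rows:
    - {"fingers":-1,"rz":0,"dx":0.2,"dy":0.16,"dz":0,"rx":0,"ry":0}
    - {"fingers":-1,"rz":0,"dx":0.34,"dy":0.38,"dz":0,"rx":0,"ry":0}
    - {"fingers":-1,"rz":0,"dx":0.39,"dy":0.63,"dz":0,"rx":0,"ry":0}
    - {"fingers":-1,"rz":0,"dx":0.34,"dy":0.88,"dz":0,"rx":0,"ry":0}
    - {"fingers":-1,"rz":0,"dx":0.21,"dy":1.11,"dz":0,"rx":0,"ry":0}

```text
time: 16.0
tcp_pos: [605.1, -84.9, 98.5]
ee_rot: [[-0.091, 0.996, -0.007], [0.996, 0.091, 0.002], [0.003, -0.007, -1.0]]
force: [-8.1, -1.0, 4.0]
grip_width: 15.5
gripper_force: 30.0
```

Call:
arm_command:
  rows:
    - {"fingers":-1,"rz":0,"dx":-0.2,"dy":0.16,"dz":0,"rx":0,"ry":0}
    - {"fingers":-1,"rz":0,"dx":-0.44,"dy":0.24,"dz":0,"rx":0,"ry":0}
    - {"fingers":-1,"rz":0,"dx":-0.7,"dy":0.23,"dz":0,"rx":0,"ry":0}
    - {"fingers":-1,"rz":0,"dx":-0.94,"dy":0.13,"dz":0,"rx":0,"ry":0}
    - {"fingers":-1,"rz":0,"dx":-1.13,"dy":-0.04,"dz":0,"rx":0,"ry":0}

```text
time: 16.5
tcp_pos: [612.1, -138.6, 98.7]
ee_rot: [[-0.092, 0.996, 0.0], [0.996, 0.092, 0.006], [0.005, 0.001, -1.0]]
force: [2.0, 6.4, -0.5]
grip_width: 15.2
gripper_force: 30.0
```

```bash
python3 crank.py 5.65 6.6 ;python3 crank.py 6.6 7.5
```

```text
t16.5 [ 612.1 -138.6] phi -0.733 (+2pi 5.551) r 34.6 w15.2 gf30 F [ 2.   6.4 -0.5] yaw 5.3
6.6 [[-0.07, -0.12], [-0.12, -0.25], [-0.14, -0.38], [-0.13, -0.52], [-0.1, -0.65]]
t16.5 [ 612.1 -138.6] phi -0.733 (+2pi 5.551) r 34.6 w15.2 gf30 F [ 2.   6.4 -0.5] yaw 5.3
7.5 [[0.05, -0.12], [0.12, -0.23], [0.21, -0.32], [0.32, -0.4], [0.43, -0.45]]
```

Call:
arm_command:
  rows:
    - {"fingers":-1,"rz":0,"dx":-0.07,"dy":-0.12,"dz":0,"rx":0,"ry":0}
    - {"fingers":-1,"rz":0,"dx":-0.12,"dy":-0.25,"dz":0,"rx":0,"ry":0}
    - {"fingers":-1,"rz":0,"dx":-0.14,"dy":-0.38,"dz":0,"rx":0,"ry":0}
    - {"fingers":-1,"rz":0,"dx":-0.13,"dy":-0.52,"dz":0,"rx":0,"ry":0}
    - {"fingers":-1,"rz":0,"dx":-0.1,"dy":-0.65,"dz":0,"rx":0,"ry":0}

```text
time: 17.0
tcp_pos: [582.0, -150.7, 98.9]
ee_rot: [[-0.09, 0.996, 0.005], [0.996, 0.09, -0.002], [-0.003, 0.005, -1.0]]
force: [6.0, -1.6, -8.1]
grip_width: 15.3
gripper_force: 30.0
```

```bash
python3 crank.py
```

```text
t17.0 [ 582.  -150.7] phi 0.220 (+2pi 6.504) r 36.1 w15.3 gf30 F [ 6.  -1.6 -8.1] yaw 5.2
```

Call:
arm_command:
  rows:
    - {"fingers":-1,"rz":0,"dx":0.05,"dy":-0.12,"dz":0,"rx":0,"ry":0}
    - {"fingers":-1,"rz":0,"dx":0.12,"dy":-0.23,"dz":0,"rx":0,"ry":0}
    - {"fingers":-1,"rz":0,"dx":0.21,"dy":-0.32,"dz":0,"rx":0,"ry":0}
    - {"fingers":-1,"rz":0,"dx":0.32,"dy":-0.4,"dz":0,"rx":0,"ry":0}
    - {"fingers":-1,"rz":0,"dx":0.32,"dy":-0.4,"dz":0,"rx":0,"ry":0}

```text
time: 17.5
tcp_pos: [558.1, -138.8, 98.9]
ee_rot: [[-0.089, 0.996, 0.001], [0.996, 0.089, -0.005], [-0.005, 0.001, -1.0]]
force: [1.6, -5.3, -5.3]
grip_width: 15.3
gripper_force: 30.0
```

```bash
python3 crank.py 7.32 7.8
```

```text
t17.5 [ 558.1 -138.8] phi 0.962 (+2pi 7.245) r 37.4 w15.3 gf30 F [ 1.6 -5.3 -5.3] yaw 5.1
7.8 [[0.06, -0.03], [0.12, -0.06], [0.19, -0.08], [0.26, -0.09], [0.33, -0.1]]
```

Call:
arm_command:
  rows:
    - {"fingers":-1,"rz":0,"dx":0.06,"dy":-0.03,"dz":0,"rx":0,"ry":0}
    - {"fingers":-1,"rz":0,"dx":0.12,"dy":-0.06,"dz":0,"rx":0,"ry":0}
    - {"fingers":-1,"rz":0,"dx":0.17,"dy":-0.08,"dz":0,"rx":0,"ry":0}
    - {"fingers":-1,"rz":0,"dx":0.17,"dy":-0.08,"dz":0,"rx":0,"ry":0}
    - {"fingers":-1,"rz":0,"dx":0.17,"dy":-0.08,"dz":0,"rx":0,"ry":0}

```text
time: 18.0
tcp_pos: [557.6, -137.9, 99.2]
ee_rot: [[-0.085, 0.996, 0.01], [0.996, 0.086, -0.016], [-0.017, 0.009, -1.0]]
force: [9.8, -17.3, -18.0]
grip_width: 15.1
gripper_force: 30.0
```

```bash
python3 crank.py
```

```text
t18.0 [ 557.6 -137.9] phi 0.991 (+2pi 7.274) r 37.2 w15.1 gf30 F [  9.8 -17.3 -18. ] yaw 4.9
```

It stalled at φ≈7.27 with about 20 N, which is the end stop, so the vice is fully closed. I'll release the knob, rise and head for the 64 ring.

Call:
arm_command:
  rows:
    - {"fingers":0,"rz":0,"dx":0,"dy":0,"dz":0,"rx":0,"ry":0}
    - {"fingers":0,"rz":0,"dx":0,"dy":0,"dz":0,"rx":0,"ry":0}
    - {"fingers":0,"rz":0,"dx":0,"dy":0,"dz":0,"rx":0,"ry":0}
    - {"fingers":0,"rz":0,"dx":0,"dy":0,"dz":0,"rx":0,"ry":0}
    - {"fingers":0,"rz":0,"dx":0,"dy":0,"dz":0,"rx":0,"ry":0}

```text
time: 18.5
tcp_pos: [553.2, -127.5, 99.3]
ee_rot: [[-0.09, 0.996, -0.0], [0.996, 0.09, 0.001], [0.001, -0.0, -1.0]]
force: [0.8, -0.2, 0.2]
grip_width: 46.6
gripper_force: 0.0
```

Call:
arm_command:
  rows:
    - {"fingers":0,"rz":0,"dx":0,"dy":0,"dz":-0.5,"rx":0,"ry":0}
    - {"fingers":0,"rz":0,"dx":0,"dy":0,"dz":-1,"rx":0,"ry":0}
    - {"fingers":0.5,"rz":0,"dx":0,"dy":0,"dz":-1.4,"rx":0,"ry":0}
    - {"fingers":0.7,"rz":0,"dx":0.3,"dy":-0.6,"dz":-1.4,"rx":0,"ry":0}
    - {"fingers":0.7,"rz":0,"dx":0.8,"dy":-1.2,"dz":-1.4,"rx":0,"ry":0}

```text
time: 19.0
tcp_pos: [490.1, -94.7, 170.0]
ee_rot: [[-0.088, 0.996, 0.003], [0.996, 0.088, -0.001], [-0.002, 0.002, -1.0]]
force: [0.3, 0.7, -0.3]
grip_width: 67.3
gripper_force: 0.0
```

Call:
arm_command:
  rows:
    - {"fingers":0.7,"rz":0,"dx":0.7,"dy":-0.3,"dz":0,"rx":0,"ry":0}
    - {"fingers":0.7,"rz":0,"dx":1.4,"dy":-0.5,"dz":0,"rx":0,"ry":0}
    - {"fingers":0.7,"rz":0,"dx":2.1,"dy":-0.7,"dz":0,"rx":0,"ry":0}
    - {"fingers":0.7,"rz":0,"dx":2.8,"dy":-0.76,"dz":0,"rx":0,"ry":0}
    - {"fingers":0.7,"rz":0,"dx":3.2,"dy":-0.76,"dz":0,"rx":0,"ry":0}

```text
time: 19.5
tcp_pos: [436.4, 65.3, 169.3]
ee_rot: [[-0.093, 0.996, -0.001], [0.996, 0.093, 0.002], [0.002, -0.001, -1.0]]
force: [0.7, 0.1, 0.5]
grip_width: 79.8
gripper_force: 0.0
```

```bash
cat > meas.py <<'E'
import sys; from seg import *
G={64:(442.6,60.4,32,10),56:(442.3,-232,28,10),48:(471,-15.4,24,10),40:(448.9,-89.6,20,10),32:(465.1,-163,16,10),26:(633,-207,13,24)}
B={"top":np.array([0,-2.]),"scene":np.array([3.4,2.1])}
n=sys.argv[1]; ks=[int(a) for a in sys.argv[2:]] or list(G)
for cn in("top","scene"):
    im=snap(cn,n+cn[0])
    print(cn,{k:(*(np.array(r[:2],float)+B[cn]).round(1).tolist(),float(r[2])) for k in ks for r in rings(im,[(*(np.array(G[k][:2])-B[cn]),*G[k][2:])],cn)})
E
python3 meas.py m1; python3 mv.py 442.6 60.4 27 4.84
```

```text
top {64: (442.2, 60.3, -63.7), 56: (441.8, -231.7, -93.1), 48: (470.4, -14.8, -59.4), 40: (448.5, -89.0, -82.9), 32: (464.5, -162.8, -61.2), 26: (636.8, -210.7, -26.7)}
scene {64: (443.1, 59.0, -26.1), 56: (442.8, -232.2, -41.3), 48: (471.3, -15.8, -24.1), 40: (449.2, -90.5, -29.5), 32: (465.9, -163.1, -26.6), 26: (636.6, -210.6, -8.7)}
t19.6 tcp [437.1  65.6 169.2] yaw 5.5 w79.9 F [-0.5 -1.1  0.3] -> d [-0.119  0.101  2.843] rz 0.082 q7 0.39 tilt [ 0.002 -0.001]
```

The rings are where expected in both cameras. I'll pick the 64 ring and fit the arbor's foot and shoulder from the same pictures.

Call:
arm_command:
  rows:
    - {"fingers":0.7,"rz":0.08,"dx":-0.11,"dy":0.1,"dz":0.5,"rx":0,"ry":0}
    - {"fingers":0.7,"rz":0.08,"dx":-0.11,"dy":0.1,"dz":1.1,"rx":0,"ry":0}
    - {"fingers":0.7,"rz":0.08,"dx":-0.11,"dy":0.1,"dz":1.7,"rx":0,"ry":0}
    - {"fingers":0.7,"rz":0.08,"dx":-0.11,"dy":0.1,"dz":2.2,"rx":0,"ry":0}
    - {"fingers":0.7,"rz":0.08,"dx":-0.11,"dy":0.1,"dz":2.5,"rx":0,"ry":0}

```text
time: 20.1
tcp_pos: [442.8, 55.8, 42.8]
ee_rot: [[-0.077, 0.997, -0.001], [0.997, 0.077, -0.001], [-0.001, -0.002, -1.0]]
force: [-0.2, -0.5, -1.4]
grip_width: 79.6
gripper_force: 0.0
```

```bash
python3 mv.py 442.6 60 27 4.84; python3 - <<'E'
from seg import *
for cn,b,f in(("top",np.array([0,-2.]),"m1t"),("scene",np.array([3.4,2.1]),"m1s")):
    im=cv2.imread(f"pics/{f}.png"); g=np.array([577,-5.4])-b
    for R,z in((28,32),(15,48)): r=rings(im,[(*g,R,z)],cn,False)[0]; print(cn,R,(np.array(r[:2])+b).round(1),r[2])
t=cv2.imread("pics/m1t.png"); s=cv2.imread("pics/m1s.png")
u=w2p("top",[(577,-3.4,110)])[0].astype(int); v=w2p("scene",[(573.6,-7.5,110)])[0].astype(int); print(u,v)
f=lambda i,p:cv2.resize(i[p[1]-25:p[1]+25,p[0]-20:p[0]+20],(400,500),interpolation=cv2.INTER_CUBIC)
cv2.imwrite("pics/sp.png",np.hstack([f(t,u),f(s,v)]))
E
```

```text
t20.1 tcp [442.8  55.8  42.8] yaw 4.4 w79.6 F [-0.2 -0.5 -1.4] -> d [0.085 0.002 0.315] rz -0.053 q7 0.60 tilt [-0.001 -0.002]
top 28 [577.   -5.2] -33.7
top 15 [590.3 -11.4] -23.4
scene 28 [577.9  -4.7] -9.4
scene 15 [575.6  -7.2] -11.3
[295 203] [302 168]
```

View pics/sp.png

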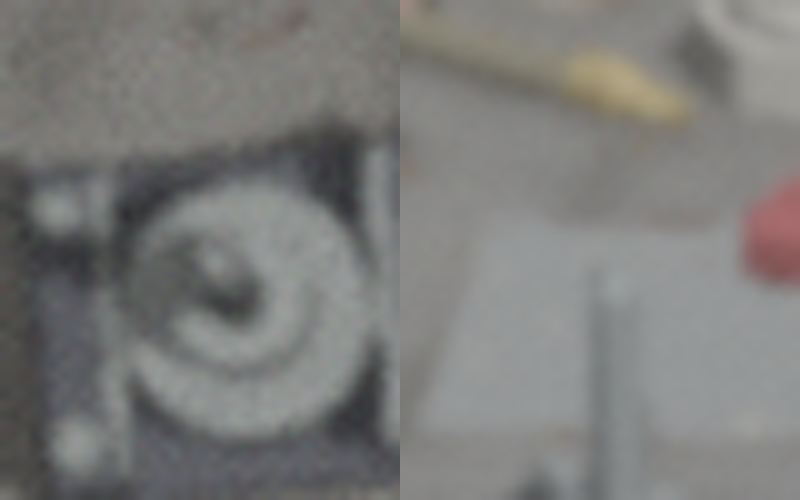

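The top crop shows the foot clamped between both jaws, and the fits put the arbor axis at about (577.2,-5.1), matching the prediction. Now the final descent and grip of the 64 ring.

Call:
arm_command:
  rows:
    - {"fingers":0.7,"rz":-0.05,"dx":0.085,"dy":0,"dz":0.1,"rx":0,"ry":0}
    - {"fingers":0.7,"rz":-0.05,"dx":0.085,"dy":0,"dz":0.2,"rx":0,"ry":0}
    - {"fingers":0.7,"rz":-0.05,"dx":0.085,"dy":0,"dz":0.28,"rx":0,"ry":0}
    - {"fingers":0.7,"rz":-0.05,"dx":0.085,"dy":0,"dz":0.28,"rx":0,"ry":0}
    - {"fingers":0.7,"rz":-0.05,"dx":0.085,"dy":0,"dz":0.28,"rx":0,"ry":0}

```text
time: 20.6
tcp_pos: [443.2, 61.6, 30.7]
ee_rot: [[-0.086, 0.996, 0.001], [0.996, 0.086, 0.0], [-0.0, 0.001, -1.0]]
force: [0.6, 1.5, -0.9]
grip_width: 80.1
gripper_force: 0.0
```

```bash
python3 mv.py 442.6 60 27.5 4.84; python3 - <<'E'
from workcell import arm
print(arm.get_state()["joint_vel"])
E
```

```text
t20.6 tcp [443.2  61.6  30.7] yaw 4.9 w80.1 F [ 0.6  1.5 -0.9] -> d [-0.03  -0.015  0.063] rz 0.010 q7 0.64 tilt [-0.     0.001]
[-0.0019912  -0.00205208  0.0012369  -0.00069384 -0.00038834  0.00112425
 -0.00069978]
```

Call:
arm_command:
  rows:
    - {"fingers":0.7,"rz":0,"dx":-0.03,"dy":-0.015,"dz":0.06,"rx":0,"ry":0}
    - {"fingers":0.7,"rz":0,"dx":-0.03,"dy":-0.015,"dz":0.06,"rx":0,"ry":0}
    - {"fingers":-1,"rz":0,"dx":-0.03,"dy":-0.015,"dz":0.06,"rx":0,"ry":0}
    - {"fingers":-1,"rz":0,"dx":-0.03,"dy":-0.015,"dz":0.06,"rx":0,"ry":0}
    - {"fingers":-1,"rz":0,"dx":-0.03,"dy":-0.015,"dz":0.06,"rx":0,"ry":0}

```text
time: 21.1
tcp_pos: [442.2, 60.0, 27.3]
ee_rot: [[-0.086, 0.996, -0.0], [0.996, 0.086, 0.0], [0.0, -0.0, -1.0]]
force: [-0.3, 0.4, 1.1]
grip_width: 62.3
gripper_force: 30.0
```

Call:
arm_command:
  rows:
    - {"fingers":-1,"rz":0,"dx":0,"dy":0,"dz":0,"rx":0,"ry":0}
    - {"fingers":-1,"rz":0,"dx":0,"dy":0,"dz":-0.6,"rx":0,"ry":0}
    - {"fingers":-1,"rz":0,"dx":0,"dy":0,"dz":-1.2,"rx":0,"ry":0}
    - {"fingers":-1,"rz":0,"dx":0,"dy":0,"dz":-1.9,"rx":0,"ry":0}
    - {"fingers":-1,"rz":0,"dx":0,"dy":0,"dz":-2.4,"rx":0,"ry":0}

```text
time: 21.6
tcp_pos: [442.3, 59.9, 148.8]
ee_rot: [[-0.085, 0.996, 0.001], [0.996, 0.085, -0.0], [-0.0, 0.001, -1.0]]
force: [1.0, 0.2, -2.9]
grip_width: 61.9
gripper_force: 30.0
```

Call:
arm_command:
  rows:
    - {"fingers":-1,"rz":0,"dx":-0.3,"dy":0.5,"dz":0,"rx":0,"ry":0}
    - {"fingers":-1,"rz":0,"dx":-0.7,"dy":1.2,"dz":0,"rx":0,"ry":0}
    - {"fingers":-1,"rz":0,"dx":-1.2,"dy":1.9,"dz":0,"rx":0,"ry":0}
    - {"fingers":-1,"rz":0,"dx":-1.45,"dy":2.4,"dz":0,"rx":0,"ry":0}
    - {"fingers":-1,"rz":0,"dx":-1.52,"dy":2.57,"dz":0,"rx":0,"ry":0}

```text
time: 22.1
tcp_pos: [579.1, -6.7, 147.0]
ee_rot: [[-0.084, 0.996, 0.002], [0.996, 0.084, -0.002], [-0.002, 0.002, -1.0]]
force: [-1.1, 1.3, -2.1]
grip_width: 61.7
gripper_force: 30.0
```

Call:
arm_command:
  rows:
    - {"fingers":-1,"rz":0,"dx":0,"dy":0,"dz":0,"rx":0,"ry":0}
    - {"fingers":-1,"rz":0,"dx":0,"dy":0,"dz":0,"rx":0,"ry":0}
    - {"fingers":-1,"rz":0,"dx":0,"dy":0,"dz":0,"rx":0,"ry":0}
    - {"fingers":-1,"rz":0,"dx":0,"dy":0,"dz":0,"rx":0,"ry":0}
    - {"fingers":-1,"rz":0,"dx":0,"dy":0,"dz":0,"rx":0,"ry":0}

```text
time: 22.6
tcp_pos: [576.3, -4.1, 147.4]
ee_rot: [[-0.086, 0.996, -0.0], [0.996, 0.086, 0.001], [0.001, -0.0, -1.0]]
force: [-0.3, -0.2, -1.4]
grip_width: 61.7
gripper_force: 30.0
```

```bash
python3 mv.py 577.2 -5.1 77 4.84
```

```text
t22.6 tcp [576.3  -4.1 147.4] yaw 4.9 w61.7 F [-0.3 -0.2 -1.4] -> d [-0.022  0.016  1.407] rz 0.013 q7 0.55 tilt [ 0.001 -0.   ]
```

Call:
arm_command:
  rows:
    - {"fingers":-1,"rz":0,"dx":-0.02,"dy":0.016,"dz":0,"rx":0,"ry":0}
    - {"fingers":-1,"rz":0,"dx":-0.02,"dy":0.016,"dz":0.2,"rx":0,"ry":0}
    - {"fingers":-1,"rz":0,"dx":-0.02,"dy":0.016,"dz":0.35,"rx":0,"ry":0}
    - {"fingers":-1,"rz":0,"dx":-0.02,"dy":0.016,"dz":0.5,"rx":0,"ry":0}
    - {"fingers":-1,"rz":0,"dx":-0.02,"dy":0.016,"dz":0.5,"rx":0,"ry":0}

```text
time: 23.1
tcp_pos: [576.6, -5.5, 120.6]
ee_rot: [[-0.085, 0.996, -0.003], [0.996, 0.085, 0.0], [0.0, -0.003, -1.0]]
force: [0.7, -0.3, -1.1]
grip_width: 61.9
gripper_force: 30.0
```

```bash
python3 mv.py 577.2 -5.1 77 4.84
```

```text
t23.1 tcp [576.6  -5.5 120.6] yaw 4.9 w61.9 F [ 0.7 -0.3 -1.1] -> d [0.007 0.015 0.873] rz 0.008 q7 0.57 tilt [ 0.    -0.003]
```

The ring is past the spindle tip with no contact force. I'll lower it to the shoulder and release.

Call:
arm_command:
  rows:
    - {"fingers":-1,"rz":0,"dx":0,"dy":0.01,"dz":0.25,"rx":0,"ry":0}
    - {"fingers":-1,"rz":0,"dx":0,"dy":0.01,"dz":0.5,"rx":0,"ry":0}
    - {"fingers":-1,"rz":0,"dx":0,"dy":0.01,"dz":0.7,"rx":0,"ry":0}
    - {"fingers":-1,"rz":0,"dx":0,"dy":0.01,"dz":0.85,"rx":0,"ry":0}
    - {"fingers":-1,"rz":0,"dx":0,"dy":0.01,"dz":0.87,"rx":0,"ry":0}

```text
time: 23.6
tcp_pos: [577.7, -5.5, 77.4]
ee_rot: [[-0.085, 0.996, -0.002], [0.996, 0.085, 0.0], [0.0, -0.002, -1.0]]
force: [-0.2, 0.2, -1.1]
grip_width: 62.1
gripper_force: 30.0
```

Call:
arm_command:
  rows:
    - {"fingers":-1,"rz":0,"dx":0,"dy":0,"dz":0,"rx":0,"ry":0}
    - {"fingers":0.7,"rz":0,"dx":0,"dy":0,"dz":0,"rx":0,"ry":0}
    - {"fingers":0.7,"rz":0,"dx":0,"dy":0,"dz":0,"rx":0,"ry":0}
    - {"fingers":0.7,"rz":0,"dx":0,"dy":0,"dz":0,"rx":0,"ry":0}
    - {"fingers":0.7,"rz":0,"dx":0,"dy":0,"dz":0,"rx":0,"ry":0}

```text
time: 24.1
tcp_pos: [578.6, -5.6, 79.1]
ee_rot: [[-0.086, 0.996, 0.001], [0.996, 0.086, 0.0], [0.0, 0.001, -1.0]]
force: [0.3, 0.5, 0.4]
grip_width: 80.1
gripper_force: 0.0
```

Call:
arm_command:
  rows:
    - {"fingers":0.7,"rz":0,"dx":0,"dy":0,"dz":0,"rx":0,"ry":0}
    - {"fingers":0.7,"rz":0,"dx":0,"dy":0,"dz":-0.4,"rx":0,"ry":0}
    - {"fingers":0.7,"rz":0,"dx":0,"dy":0,"dz":-0.9,"rx":0,"ry":0}
    - {"fingers":0.7,"rz":0,"dx":0,"dy":0,"dz":-1.4,"rx":0,"ry":0}
    - {"fingers":0.7,"rz":0,"dx":0,"dy":0,"dz":-1.6,"rx":0,"ry":0}

```text
time: 24.6
tcp_pos: [579.4, -5.9, 160.8]
ee_rot: [[-0.086, 0.996, 0.003], [0.996, 0.086, -0.0], [-0.0, 0.003, -1.0]]
force: [-0.2, 0.2, -0.4]
grip_width: 79.7
gripper_force: 0.0
```

```bash
cat > chk.py <<'E'
# check stack: python3 chk.py name R ztop
import sys; from seg import *
n=sys.argv[1]
for cn,b in(("top",np.array([0,-2.])),("scene",np.array([3.4,2.1]))):
    im=snap(cn,n+cn[0])
    for k in range(2,len(sys.argv),2):
        R,z=float(sys.argv[k]),float(sys.argv[k+1]); r=rings(im,[(*(np.array([577.2,-5.1])-b),R,z)],cn,False)[0]; print(cn,R,z,(np.array(r[:2])+b).round(1),r[2])
E
python3 chk.py k1 32 58; python3 mv.py 442.3 -232 60 4.84
```

```text
top 32.0 58.0 [580.2  -2.9] -9.3
scene 32.0 58.0 [574.8  -9.4] -7.0
t24.7 tcp [579.1  -5.6 159.9] yaw 4.9 w79.9 F [-0.1 -1.3 -0.1] -> d [-4.276 -3.121  1.989] rz 0.011 q7 0.54 tilt [-0.     0.003]
```

Call:
arm_command:
  rows:
    - {"fingers":0.55,"rz":0,"dx":-0.5,"dy":-0.35,"dz":0,"rx":0,"ry":0}
    - {"fingers":0.55,"rz":0,"dx":-1.2,"dy":-0.85,"dz":0,"rx":0,"ry":0}
    - {"fingers":0.55,"rz":0,"dx":-1.95,"dy":-1.4,"dz":0,"rx":0,"ry":0}
    - {"fingers":0.55,"rz":0,"dx":-2.7,"dy":-1.95,"dz":0,"rx":0,"ry":0}
    - {"fingers":0.55,"rz":0,"dx":-3.45,"dy":-2.5,"dz":0,"rx":0,"ry":0}

```text
time: 25.2
tcp_pos: [466.7, -189.0, 157.5]
ee_rot: [[-0.086, 0.996, -0.002], [0.996, 0.086, 0.0], [0.001, -0.002, -1.0]]
force: [0.7, -1.1, 0.4]
grip_width: 72.9
gripper_force: 0.0
```

Call:
arm_command:
  rows:
    - {"fingers":0.55,"rz":0,"dx":-0.6,"dy":-0.45,"dz":0.2,"rx":0,"ry":0}
    - {"fingers":0.55,"rz":0,"dx":-0.83,"dy":-0.62,"dz":0.8,"rx":0,"ry":0}
    - {"fingers":0.55,"rz":0,"dx":-0.83,"dy":-0.62,"dz":1.4,"rx":0,"ry":0}
    - {"fingers":0.55,"rz":0,"dx":-0.83,"dy":-0.62,"dz":2.0,"rx":0,"ry":0}
    - {"fingers":0.55,"rz":0,"dx":-0.83,"dy":-0.62,"dz":2.0,"rx":0,"ry":0}

```text
time: 25.7
tcp_pos: [438.1, -230.6, 55.0]
ee_rot: [[-0.085, 0.996, -0.007], [0.996, 0.085, 0.004], [0.005, -0.007, -1.0]]
force: [-0.3, 0.1, -0.2]
grip_width: 72.9
gripper_force: 0.0
```

```bash
python3 chk.py k2 32 58; python3 meas.py m2 56 48 40 32 26; python3 mv.py 442.3 -232 27.3 4.84
```

```text
top 32.0 58.0 [579.2  -5.1] -32.9
scene 32.0 58.0 [616.5  -8.5] -12.7
top {56: (436.8, -230.7, -45.4), 48: (471.4, -14.5, -46.3), 40: (448.7, -88.1, -48.7), 32: (464.4, -163.3, -58.6), 26: (636.8, -210.7, -28.2)}
scene {56: (442.7, -232.3, -37.1), 48: (472.6, -15.5, -20.1), 40: (448.1, -89.5, -15.6), 32: (465.8, -163.9, -20.0), 26: (636.5, -210.6, -8.8)}
t25.9 tcp [ 441.6 -232.5   59.5] yaw 4.9 w72.7 F [ 0.1 -0.1 -0.1] -> d [0.009 0.015 0.644] rz 0.010 q7 1.14 tilt [-0.001  0.001]
```

Call:
arm_command:
  rows:
    - {"fingers":0.55,"rz":0,"dx":0.01,"dy":0.015,"dz":0.3,"rx":0,"ry":0}
    - {"fingers":0.55,"rz":0,"dx":0.01,"dy":0.015,"dz":0.55,"rx":0,"ry":0}
    - {"fingers":0.55,"rz":0,"dx":0.01,"dy":0.015,"dz":0.64,"rx":0,"ry":0}
    - {"fingers":0.55,"rz":0,"dx":0.01,"dy":0.015,"dz":0.64,"rx":0,"ry":0}
    - {"fingers":0.55,"rz":0,"dx":0.01,"dy":0.015,"dz":0.64,"rx":0,"ry":0}

```text
time: 26.4
tcp_pos: [441.9, -231.8, 27.0]
ee_rot: [[-0.086, 0.996, 0.0], [0.996, 0.086, -0.0], [-0.0, 0.0, -1.0]]
force: [-0.3, 0.1, 0.4]
grip_width: 72.4
gripper_force: 0.0
```

Call:
arm_command:
  rows:
    - {"fingers":-1,"rz":0,"dx":0,"dy":0,"dz":0,"rx":0,"ry":0}
    - {"fingers":-1,"rz":0,"dx":0,"dy":0,"dz":0,"rx":0,"ry":0}
    - {"fingers":-1,"rz":0,"dx":0,"dy":0,"dz":0,"rx":0,"ry":0}
    - {"fingers":-1,"rz":0,"dx":0,"dy":0,"dz":0,"rx":0,"ry":0}
    - {"fingers":-1,"rz":0,"dx":0,"dy":0,"dz":0,"rx":0,"ry":0}

```text
time: 26.9
tcp_pos: [441.9, -231.7, 27.0]
ee_rot: [[-0.086, 0.996, 0.0], [0.996, 0.086, -0.0], [-0.0, 0.0, -1.0]]
force: [-0.3, 0.2, 4.4]
grip_width: 54.2
gripper_force: 29.9
```

Call:
arm_command:
  rows:
    - {"fingers":-1,"rz":0,"dx":0,"dy":0,"dz":-0.5,"rx":0,"ry":0}
    - {"fingers":-1,"rz":0,"dx":0,"dy":0,"dz":-1.1,"rx":0,"ry":0}
    - {"fingers":-1,"rz":0,"dx":0,"dy":0,"dz":-1.8,"rx":0,"ry":0}
    - {"fingers":-1,"rz":0,"dx":0,"dy":0,"dz":-2.4,"rx":0,"ry":0}
    - {"fingers":-1,"rz":0,"dx":0.4,"dy":0.3,"dz":-2.4,"rx":0,"ry":0}

```text
time: 27.4
tcp_pos: [455.5, -214.5, 150.3]
ee_rot: [[-0.08, 0.997, 0.006], [0.997, 0.08, -0.005], [-0.005, 0.005, -1.0]]
force: [0.0, -0.5, -2.1]
grip_width: 54.7
gripper_force: 29.9
```

Call:
arm_command:
  rows:
    - {"fingers":-1,"rz":0,"dx":0.7,"dy":0.5,"dz":0,"rx":0,"ry":0}
    - {"fingers":-1,"rz":0,"dx":1.4,"dy":1.0,"dz":0,"rx":0,"ry":0}
    - {"fingers":-1,"rz":0,"dx":2.1,"dy":1.5,"dz":0,"rx":0,"ry":0}
    - {"fingers":-1,"rz":0,"dx":2.8,"dy":2.0,"dz":0,"rx":0,"ry":0}
    - {"fingers":-1,"rz":0,"dx":3.4,"dy":2.45,"dz":0,"rx":0,"ry":0}

```text
time: 27.9
tcp_pos: [563.1, -27.8, 146.3]
ee_rot: [[-0.087, 0.996, -0.001], [0.996, 0.087, 0.001], [0.001, -0.001, -1.0]]
force: [0.5, -1.2, -1.4]
grip_width: 54.1
gripper_force: 29.9
```

Call:
arm_command:
  rows:
    - {"fingers":-1,"rz":0,"dx":0.35,"dy":0.25,"dz":0,"rx":0,"ry":0}
    - {"fingers":-1,"rz":0,"dx":0.49,"dy":0.32,"dz":0,"rx":0,"ry":0}
    - {"fingers":-1,"rz":0,"dx":0.49,"dy":0.32,"dz":0,"rx":0,"ry":0}
    - {"fingers":-1,"rz":0,"dx":0.49,"dy":0.32,"dz":0,"rx":0,"ry":0}
    - {"fingers":-1,"rz":0,"dx":0.49,"dy":0.32,"dz":0,"rx":0,"ry":0}

```text
time: 28.4
tcp_pos: [575.6, -6.8, 146.9]
ee_rot: [[-0.083, 0.997, -0.0], [0.997, 0.083, -0.001], [-0.001, -0.001, -1.0]]
force: [-0.1, 0.1, -0.7]
grip_width: 54.4
gripper_force: 29.9
```

```bash
python3 mv.py 577.2 -5.1 87 4.84
```

```text
t28.4 tcp [575.6  -6.8 146.9] yaw 4.7 w54.4 F [-0.1  0.1 -0.7] -> d [0.031 0.036 1.197] rz -0.013 q7 0.56 tilt [-0.001 -0.001]
```

Call:
arm_command:
  rows:
    - {"fingers":-1,"rz":0,"dx":0.03,"dy":0.036,"dz":0,"rx":0,"ry":0}
    - {"fingers":-1,"rz":0,"dx":0.03,"dy":0.036,"dz":0.2,"rx":0,"ry":0}
    - {"fingers":-1,"rz":0,"dx":0.03,"dy":0.036,"dz":0.35,"rx":0,"ry":0}
    - {"fingers":-1,"rz":0,"dx":0.03,"dy":0.036,"dz":0.5,"rx":0,"ry":0}
    - {"fingers":-1,"rz":0,"dx":0.03,"dy":0.036,"dz":0.5,"rx":0,"ry":0}

```text
time: 28.9
tcp_pos: [576.8, -4.2, 120.1]
ee_rot: [[-0.085, 0.996, -0.003], [0.996, 0.085, -0.001], [-0.001, -0.003, -1.0]]
force: [-0.4, -4.0, -2.4]
grip_width: 54.2
gripper_force: 29.9
```

```bash
python3 mv.py 577.2 -5.1 86.5 4.84
```

```text
t28.9 tcp [576.8  -4.2 120.1] yaw 4.9 w54.2 F [-0.4 -4.  -2.4] -> d [-0.018  0.008  0.673] rz 0.002 q7 0.58 tilt [-0.001 -0.003]
```

There is a light side contact (-4 N in y), so I'll nudge -y while lowering.

Call:
arm_command:
  rows:
    - {"fingers":-1,"rz":0,"dx":-0.03,"dy":0.005,"dz":0.2,"rx":0,"ry":0}
    - {"fingers":-1,"rz":0,"dx":-0.03,"dy":0.005,"dz":0.4,"rx":0,"ry":0}
    - {"fingers":-1,"rz":0,"dx":-0.03,"dy":0.005,"dz":0.58,"rx":0,"ry":0}
    - {"fingers":-1,"rz":0,"dx":-0.03,"dy":0.005,"dz":0.67,"rx":0,"ry":0}
    - {"fingers":-1,"rz":0,"dx":-0.03,"dy":0.005,"dz":0.67,"rx":0,"ry":0}

```text
time: 29.4
tcp_pos: [577.4, -4.5, 87.0]
ee_rot: [[-0.086, 0.996, -0.002], [0.996, 0.086, -0.0], [0.0, -0.002, -1.0]]
force: [-3.0, -1.9, -4.1]
grip_width: 54.0
gripper_force: 29.9
```

Call:
arm_command:
  rows:
    - {"fingers":0.55,"rz":0,"dx":0,"dy":0,"dz":0,"rx":0,"ry":0}
    - {"fingers":0.55,"rz":0,"dx":0,"dy":0,"dz":0,"rx":0,"ry":0}
    - {"fingers":0.55,"rz":0,"dx":0,"dy":0,"dz":0,"rx":0,"ry":0}
    - {"fingers":0.55,"rz":0,"dx":0,"dy":0,"dz":0,"rx":0,"ry":0}
    - {"fingers":0.55,"rz":0,"dx":0,"dy":0,"dz":0,"rx":0,"ry":0}

```text
time: 29.9
tcp_pos: [578.9, -4.2, 88.6]
ee_rot: [[-0.086, 0.996, 0.001], [0.996, 0.086, 0.0], [0.0, 0.001, -1.0]]
force: [-0.2, 1.4, 0.2]
grip_width: 73.0
gripper_force: 0.0
```

Call:
arm_command:
  rows:
    - {"fingers":0.55,"rz":0,"dx":0,"dy":0,"dz":-0.4,"rx":0,"ry":0}
    - {"fingers":0.55,"rz":0,"dx":0,"dy":0,"dz":-0.9,"rx":0,"ry":0}
    - {"fingers":0.55,"rz":0,"dx":0,"dy":0,"dz":-1.4,"rx":0,"ry":0}
    - {"fingers":0.55,"rz":0,"dx":0,"dy":0,"dz":-1.4,"rx":0,"ry":0}
    - {"fingers":0.55,"rz":0,"dx":0,"dy":0,"dz":-1.4,"rx":0,"ry":0}

```text
time: 30.4
tcp_pos: [578.6, -4.3, 158.5]
ee_rot: [[-0.086, 0.996, 0.001], [0.996, 0.086, 0.0], [0.0, 0.001, -1.0]]
force: [0.6, -0.0, -1.2]
grip_width: 72.8
gripper_force: 0.0
```

```bash
python3 mv.py 471.2 -15.3 60 4.84
```

```text
t30.4 tcp [578.6  -4.3 158.5] yaw 4.9 w72.8 F [ 0.6 -0.  -1.2] -> d [-0.036 -2.161  1.967] rz 0.011 q7 0.55 tilt [0.    0.001]
```

Call:
arm_command:
  rows:
    - {"fingers":0.4,"rz":0,"dx":-0.03,"dy":-0.5,"dz":0,"rx":0,"ry":0}
    - {"fingers":0.4,"rz":0,"dx":-0.03,"dy":-1.3,"dz":0,"rx":0,"ry":0}
    - {"fingers":0.4,"rz":0,"dx":-0.03,"dy":-2.0,"dz":0.3,"rx":0,"ry":0}
    - {"fingers":0.4,"rz":0,"dx":-0.03,"dy":-2.16,"dz":0.9,"rx":0,"ry":0}
    - {"fingers":0.4,"rz":0,"dx":-0.03,"dy":-2.16,"dz":1.5,"rx":0,"ry":0}

```text
time: 30.9
tcp_pos: [468.5, -15.0, 82.1]
ee_rot: [[-0.085, 0.996, -0.002], [0.996, 0.085, 0.0], [0.001, -0.002, -1.0]]
force: [0.9, 0.3, 0.3]
grip_width: 65.9
gripper_force: 0.0
```

Call:
arm_command:
  rows:
    - {"fingers":0.4,"rz":0,"dx":0,"dy":0,"dz":0.35,"rx":0,"ry":0}
    - {"fingers":0.4,"rz":0,"dx":0,"dy":0,"dz":0.4,"rx":0,"ry":0}
    - {"fingers":0.4,"rz":0,"dx":0,"dy":0,"dz":0.4,"rx":0,"ry":0}
    - {"fingers":0.4,"rz":0,"dx":0,"dy":0,"dz":0.4,"rx":0,"ry":0}
    - {"fingers":0.4,"rz":0,"dx":0,"dy":0,"dz":0.4,"rx":0,"ry":0}

```text
time: 31.4
tcp_pos: [471.5, -15.4, 63.9]
ee_rot: [[-0.086, 0.996, 0.001], [0.996, 0.086, -0.0], [-0.0, 0.001, -1.0]]
force: [0.5, -0.7, -0.8]
grip_width: 65.5
gripper_force: 0.0
```

```bash
python3 meas.py m3 48 40 32 26; python3 chk.py k3 28 68;  python3 mv.py 471.2 -15.3 27.3 4.84
```

```text
top {48: (460.0, -10.4, -16.4), 40: (448.6, -89.1, -84.7), 32: (464.4, -162.8, -62.5), 26: (636.8, -210.8, -27.6)}
scene {48: (471.3, -15.7, -24.2), 40: (449.2, -90.5, -30.2), 32: (465.8, -163.1, -26.1), 26: (636.7, -210.4, -8.8)}
top 28.0 68.0 [580.8  -5.8] -11.8
scene 28.0 68.0 [545.4 -17.3] -13.6
t31.6 tcp [471.3 -15.2  63.7] yaw 4.9 w65.8 F [ 0.3 -0.   0.5] -> d [-0.002 -0.002  0.728] rz 0.012 q7 0.77 tilt [-0.     0.001]
```

Call:
arm_command:
  rows:
    - {"fingers":0.4,"rz":0,"dx":0,"dy":0,"dz":0.3,"rx":0,"ry":0}
    - {"fingers":0.4,"rz":0,"dx":0,"dy":0,"dz":0.6,"rx":0,"ry":0}
    - {"fingers":0.4,"rz":0,"dx":0,"dy":0,"dz":0.73,"rx":0,"ry":0}
    - {"fingers":0.4,"rz":0,"dx":0,"dy":0,"dz":0.73,"rx":0,"ry":0}
    - {"fingers":-1,"rz":0,"dx":0,"dy":0,"dz":0.73,"rx":0,"ry":0}

```text
time: 32.1
tcp_pos: [471.1, -15.5, 27.0]
ee_rot: [[-0.085, 0.996, 0.0], [0.996, 0.085, -0.0], [-0.0, 0.0, -1.0]]
force: [1.1, -0.3, 0.2]
grip_width: 60.7
gripper_force: 0.0
```

Call:
arm_command:
  rows:
    - {"fingers":-1,"rz":0,"dx":0,"dy":0,"dz":0,"rx":0,"ry":0}
    - {"fingers":-1,"rz":0,"dx":0,"dy":0,"dz":0,"rx":0,"ry":0}
    - {"fingers":-1,"rz":0,"dx":0,"dy":0,"dz":0,"rx":0,"ry":0}
    - {"fingers":-1,"rz":0,"dx":0,"dy":0,"dz":0,"rx":0,"ry":0}
    - {"fingers":-1,"rz":0,"dx":0,"dy":0,"dz":0,"rx":0,"ry":0}

```text
time: 32.6
tcp_pos: [471.2, -15.3, 27.2]
ee_rot: [[-0.086, 0.996, 0.001], [0.996, 0.086, 0.0], [0.0, 0.001, -1.0]]
force: [-0.1, -0.6, 5.4]
grip_width: 47.2
gripper_force: 30.0
```

Call:
arm_command:
  rows:
    - {"fingers":-1,"rz":0,"dx":0,"dy":0,"dz":-0.5,"rx":0,"ry":0}
    - {"fingers":-1,"rz":0,"dx":0,"dy":0,"dz":-1.1,"rx":0,"ry":0}
    - {"fingers":-1,"rz":0,"dx":0,"dy":0,"dz":-1.8,"rx":0,"ry":0}
    - {"fingers":-1,"rz":0,"dx":0,"dy":0,"dz":-2.4,"rx":0,"ry":0}
    - {"fingers":-1,"rz":0,"dx":0,"dy":0.3,"dz":-2.4,"rx":0,"ry":0}

```text
time: 33.1
tcp_pos: [486.2, -14.3, 149.8]
ee_rot: [[-0.085, 0.996, 0.004], [0.996, 0.085, 0.001], [0.0, 0.004, -1.0]]
force: [-0.4, -0.9, -1.0]
grip_width: 46.9
gripper_force: 30.0
```

Call:
arm_command:
  rows:
    - {"fingers":-1,"rz":0,"dx":0,"dy":0.6,"dz":0,"rx":0,"ry":0}
    - {"fingers":-1,"rz":0,"dx":0.02,"dy":1.2,"dz":0,"rx":0,"ry":0}
    - {"fingers":-1,"rz":0,"dx":0.02,"dy":1.65,"dz":0,"rx":0,"ry":0}
    - {"fingers":-1,"rz":0,"dx":0.02,"dy":1.81,"dz":0,"rx":0,"ry":0}
    - {"fingers":-1,"rz":0,"dx":0.02,"dy":1.81,"dz":0,"rx":0,"ry":0}

```text
time: 33.6
tcp_pos: [576.0, -5.3, 146.2]
ee_rot: [[-0.086, 0.996, -0.001], [0.996, 0.086, -0.0], [-0.0, -0.001, -1.0]]
force: [-0.3, -0.8, -1.5]
grip_width: 47.4
gripper_force: 30.0
```

Call:
arm_command:
  rows:
    - {"fingers":-1,"rz":0,"dx":0,"dy":0,"dz":0,"rx":0,"ry":0}
    - {"fingers":-1,"rz":0,"dx":0,"dy":0,"dz":0,"rx":0,"ry":0}
    - {"fingers":-1,"rz":0,"dx":0,"dy":0,"dz":0,"rx":0,"ry":0}
    - {"fingers":-1,"rz":0,"dx":0,"dy":0,"dz":0,"rx":0,"ry":0}
    - {"fingers":-1,"rz":0,"dx":0,"dy":0,"dz":0,"rx":0,"ry":0}

```text
time: 34.1
tcp_pos: [575.7, -5.3, 146.8]
ee_rot: [[-0.085, 0.996, -0.0], [0.996, 0.085, 0.0], [0.0, 0.0, -1.0]]
force: [-0.3, -0.0, -0.6]
grip_width: 46.8
gripper_force: 30.0
```

```bash
python3 mv.py 576.5 -5.5 96.5 4.84
```

```text
t34.1 tcp [575.7  -5.3 146.8] yaw 4.9 w46.8 F [-0.3 -0.  -0.6] -> d [-0.006  0.015  1.007] rz 0.008 q7 0.57 tilt [0. 0.]
```

Call:
arm_command:
  rows:
    - {"fingers":-1,"rz":0,"dx":0,"dy":0.015,"dz":0.2,"rx":0,"ry":0}
    - {"fingers":-1,"rz":0,"dx":0,"dy":0.015,"dz":0.35,"rx":0,"ry":0}
    - {"fingers":-1,"rz":0,"dx":0,"dy":0.015,"dz":0.5,"rx":0,"ry":0}
    - {"fingers":-1,"rz":0,"dx":0,"dy":0.015,"dz":0.6,"rx":0,"ry":0}
    - {"fingers":-1,"rz":0,"dx":0,"dy":0.015,"dz":0.6,"rx":0,"ry":0}

```text
time: 34.6
tcp_pos: [576.1, -5.2, 115.6]
ee_rot: [[-0.085, 0.996, -0.002], [0.996, 0.085, -0.0], [0.0, -0.002, -1.0]]
force: [-0.3, -0.4, -1.4]
grip_width: 46.7
gripper_force: 30.0
```

Call:
arm_command:
  rows:
    - {"fingers":-1,"rz":0,"dx":0,"dy":0,"dz":0.2,"rx":0,"ry":0}
    - {"fingers":-1,"rz":0,"dx":0,"dy":0,"dz":0.35,"rx":0,"ry":0}
    - {"fingers":-1,"rz":0,"dx":0,"dy":0,"dz":0.4,"rx":0,"ry":0}
    - {"fingers":-1,"rz":0,"dx":0,"dy":0,"dz":0.4,"rx":0,"ry":0}
    - {"fingers":-1,"rz":0,"dx":0,"dy":0,"dz":0.4,"rx":0,"ry":0}

```text
time: 35.1
tcp_pos: [576.8, -5.3, 96.8]
ee_rot: [[-0.086, 0.996, 0.0], [0.996, 0.086, -0.0], [-0.0, 0.0, -1.0]]
force: [-0.6, -0.1, -1.8]
grip_width: 46.6
gripper_force: 30.0
```

```bash
python3 mv.py 576.5 -5.5 96.5 4.84
```

```text
t35.1 tcp [576.8  -5.3  96.8] yaw 4.9 w46.6 F [-0.6 -0.1 -1.8] -> d [-0.003 -0.007  0.005] rz 0.008 q7 0.62 tilt [-0.  0.]
```

Call:
arm_command:
  rows:
    - {"fingers":0.3,"rz":0,"dx":0,"dy":0,"dz":0,"rx":0,"ry":0}
    - {"fingers":0.3,"rz":0,"dx":0,"dy":0,"dz":0,"rx":0,"ry":0}
    - {"fingers":0.3,"rz":0,"dx":0,"dy":0,"dz":0,"rx":0,"ry":0}
    - {"fingers":0.3,"rz":0,"dx":0,"dy":0,"dz":-0.4,"rx":0,"ry":0}
    - {"fingers":0.3,"rz":0,"dx":0,"dy":0,"dz":-1.0,"rx":0,"ry":0}

```text
time: 35.6
tcp_pos: [575.5, -5.0, 146.0]
ee_rot: [[-0.085, 0.996, -0.004], [0.996, 0.085, -0.0], [0.0, -0.004, -1.0]]
force: [0.2, 0.1, -0.1]
grip_width: 60.8
gripper_force: 0.0
```

Call:
arm_command:
  rows:
    - {"fingers":0.3,"rz":0,"dx":0,"dy":0,"dz":-0.3,"rx":0,"ry":0}
    - {"fingers":0.3,"rz":0,"dx":-0.3,"dy":-0.6,"dz":-0.3,"rx":0,"ry":0}
    - {"fingers":0.3,"rz":0,"dx":-0.7,"dy":-1.3,"dz":-0.3,"rx":0,"ry":0}
    - {"fingers":0.3,"rz":0,"dx":-1.1,"dy":-2.0,"dz":-0.3,"rx":0,"ry":0}
    - {"fingers":0.3,"rz":0,"dx":-1.4,"dy":-2.55,"dz":0,"rx":0,"ry":0}

```text
time: 36.1
tcp_pos: [454.9, -87.3, 147.8]
ee_rot: [[-0.085, 0.996, 0.003], [0.996, 0.085, -0.001], [-0.001, 0.003, -1.0]]
force: [-0.1, -0.7, -0.9]
grip_width: 60.8
gripper_force: 0.0
```

Call:
arm_command:
  rows:
    - {"fingers":0.3,"rz":0,"dx":-0.07,"dy":-0.14,"dz":0.5,"rx":0,"ry":0}
    - {"fingers":0.3,"rz":0,"dx":-0.07,"dy":-0.14,"dz":1.1,"rx":0,"ry":0}
    - {"fingers":0.3,"rz":0,"dx":-0.07,"dy":-0.14,"dz":1.6,"rx":0,"ry":0}
    - {"fingers":0.3,"rz":0,"dx":-0.07,"dy":-0.14,"dz":1.6,"rx":0,"ry":0}
    - {"fingers":0.3,"rz":0,"dx":-0.07,"dy":-0.14,"dz":1.6,"rx":0,"ry":0}

```text
time: 36.6
tcp_pos: [448.9, -90.3, 66.9]
ee_rot: [[-0.085, 0.996, -0.0], [0.996, 0.085, 0.0], [0.0, -0.0, -1.0]]
force: [0.1, 0.2, 0.1]
grip_width: 61.3
gripper_force: 0.0
```

```bash
python3 meas.py m4 40 32 26; python3 chk.py k4 24 78;  python3 mv.py 448.9 -89.8 27.3 4.84
```

```text
top {40: (455.8, -83.4, -1.1), 32: (440.9, -162.5, -30.2), 26: (636.8, -211.0, -28.1)}
scene {40: (449.2, -90.5, -29.9), 32: (465.7, -163.1, -26.5), 26: (636.5, -210.7, -8.8)}
top 24.0 78.0 [582.6  -7.1] -17.5
scene 24.0 78.0 [575.8 -13. ] -6.9
t36.8 tcp [449.9 -90.   67.8] yaw 4.9 w61.4 F [ 0.2  0.4 -0.1] -> d [ 0.007 -0.02   0.809] rz 0.012 q7 0.95 tilt [-0.001  0.002]
```

Call:
arm_command:
  rows:
    - {"fingers":0.3,"rz":0,"dx":0.007,"dy":-0.02,"dz":0.3,"rx":0,"ry":0}
    - {"fingers":0.3,"rz":0,"dx":0.007,"dy":-0.02,"dz":0.6,"rx":0,"ry":0}
    - {"fingers":0.3,"rz":0,"dx":0.007,"dy":-0.02,"dz":0.81,"rx":0,"ry":0}
    - {"fingers":0.3,"rz":0,"dx":0.007,"dy":-0.02,"dz":0.81,"rx":0,"ry":0}
    - {"fingers":-1,"rz":0,"dx":0.007,"dy":-0.02,"dz":0.81,"rx":0,"ry":0}

```text
time: 37.3
tcp_pos: [448.1, -89.8, 26.5]
ee_rot: [[-0.086, 0.996, 0.0], [0.996, 0.086, -0.0], [-0.0, 0.0, -1.0]]
force: [0.3, -0.5, 0.2]
grip_width: 56.5
gripper_force: 0.0
```

Call:
arm_command:
  rows:
    - {"fingers":-1,"rz":0,"dx":0,"dy":0,"dz":0,"rx":0,"ry":0}
    - {"fingers":-1,"rz":0,"dx":0,"dy":0,"dz":0,"rx":0,"ry":0}
    - {"fingers":-1,"rz":0,"dx":0,"dy":0,"dz":0,"rx":0,"ry":0}
    - {"fingers":-1,"rz":0,"dx":0,"dy":0,"dz":0,"rx":0,"ry":0}
    - {"fingers":-1,"rz":0,"dx":0,"dy":0,"dz":0,"rx":0,"ry":0}

```text
time: 37.8
tcp_pos: [448.2, -89.8, 26.5]
ee_rot: [[-0.086, 0.996, 0.001], [0.996, 0.086, 0.0], [-0.0, 0.001, -1.0]]
force: [-0.5, 0.4, 5.5]
grip_width: 39.1
gripper_force: 30.0
```

Call:
arm_command:
  rows:
    - {"fingers":-1,"rz":0,"dx":0,"dy":0,"dz":-0.5,"rx":0,"ry":0}
    - {"fingers":-1,"rz":0,"dx":0,"dy":0,"dz":-1.1,"rx":0,"ry":0}
    - {"fingers":-1,"rz":0,"dx":0,"dy":0,"dz":-1.8,"rx":0,"ry":0}
    - {"fingers":-1,"rz":0,"dx":0,"dy":0,"dz":-2.4,"rx":0,"ry":0}
    - {"fingers":-1,"rz":0,"dx":0.2,"dy":0.3,"dz":-2.4,"rx":0,"ry":0}

```text
time: 38.3
tcp_pos: [462.4, -80.2, 149.3]
ee_rot: [[-0.082, 0.997, 0.004], [0.997, 0.082, -0.001], [-0.002, 0.004, -1.0]]
force: [0.4, -0.2, 0.0]
grip_width: 39.3
gripper_force: 30.0
```

Call:
arm_command:
  rows:
    - {"fingers":-1,"rz":0,"dx":0.3,"dy":0.6,"dz":0,"rx":0,"ry":0}
    - {"fingers":-1,"rz":0,"dx":0.65,"dy":1.25,"dz":0,"rx":0,"ry":0}
    - {"fingers":-1,"rz":0,"dx":1.0,"dy":1.9,"dz":0,"rx":0,"ry":0}
    - {"fingers":-1,"rz":0,"dx":1.2,"dy":2.25,"dz":0,"rx":0,"ry":0}
    - {"fingers":-1,"rz":0,"dx":1.265,"dy":2.385,"dz":0,"rx":0,"ry":0}

```text
time: 38.8
tcp_pos: [576.7, -3.1, 145.5]
ee_rot: [[-0.089, 0.996, -0.0], [0.996, 0.089, 0.0], [0.0, -0.0, -1.0]]
force: [-1.5, 0.1, -1.3]
grip_width: 39.3
gripper_force: 30.0
```

Call:
arm_command:
  rows:
    - {"fingers":-1,"rz":0,"dx":0,"dy":0,"dz":0,"rx":0,"ry":0}
    - {"fingers":-1,"rz":0,"dx":0,"dy":0,"dz":0,"rx":0,"ry":0}
    - {"fingers":-1,"rz":0,"dx":0,"dy":0,"dz":0,"rx":0,"ry":0}
    - {"fingers":-1,"rz":0,"dx":0,"dy":0,"dz":0,"rx":0,"ry":0}
    - {"fingers":-1,"rz":0,"dx":0,"dy":0,"dz":0,"rx":0,"ry":0}

```text
time: 39.3
tcp_pos: [575.0, -5.8, 146.4]
ee_rot: [[-0.085, 0.996, -0.0], [0.996, 0.085, 0.0], [0.0, -0.0, -1.0]]
force: [0.2, 0.0, -0.2]
grip_width: 39.5
gripper_force: 30.0
```

```bash
python3 mv.py 576.5 -5.5 106.5 4.84
```

```text
t39.3 tcp [575.   -5.8 146.4] yaw 4.9 w39.5 F [ 0.2  0.  -0.2] -> d [0.003 0.029 0.798] rz 0.001 q7 0.60 tilt [ 0. -0.]
```

Call:
arm_command:
  rows:
    - {"fingers":-1,"rz":0,"dx":0.005,"dy":0.03,"dz":0.1,"rx":0,"ry":0}
    - {"fingers":-1,"rz":0,"dx":0.005,"dy":0.03,"dz":0.25,"rx":0,"ry":0}
    - {"fingers":-1,"rz":0,"dx":0.005,"dy":0.03,"dz":0.4,"rx":0,"ry":0}
    - {"fingers":-1,"rz":0,"dx":0.005,"dy":0.03,"dz":0.45,"rx":0,"ry":0}
    - {"fingers":-1,"rz":0,"dx":0.005,"dy":0.03,"dz":0.45,"rx":0,"ry":0}

```text
time: 39.8
tcp_pos: [576.4, -4.8, 122.9]
ee_rot: [[-0.086, 0.996, -0.002], [0.996, 0.086, -0.0], [0.0, -0.002, -1.0]]
force: [-0.2, 0.2, 0.1]
grip_width: 39.1
gripper_force: 30.0
```

Call:
arm_command:
  rows:
    - {"fingers":-1,"rz":0,"dx":0,"dy":0,"dz":0.2,"rx":0,"ry":0}
    - {"fingers":-1,"rz":0,"dx":0,"dy":0,"dz":0.3,"rx":0,"ry":0}
    - {"fingers":-1,"rz":0,"dx":0,"dy":0,"dz":0.34,"rx":0,"ry":0}
    - {"fingers":-1,"rz":0,"dx":0,"dy":0,"dz":0.34,"rx":0,"ry":0}
    - {"fingers":-1,"rz":0,"dx":0,"dy":0,"dz":0.34,"rx":0,"ry":0}

```text
time: 40.3
tcp_pos: [577.1, -4.9, 106.8]
ee_rot: [[-0.086, 0.996, 0.0], [0.996, 0.086, -0.0], [-0.0, 0.0, -1.0]]
force: [0.0, -0.3, -0.3]
grip_width: 39.4
gripper_force: 30.0
```

```bash
python3 mv.py 576.5 -5.5 106.5 4.84
```

```text
t40.3 tcp [577.1  -4.9 106.8] yaw 4.9 w39.4 F [ 0.  -0.3 -0.3] -> d [-0.01  -0.012  0.006] rz 0.008 q7 0.63 tilt [-0.  0.]
```

Call:
arm_command:
  rows:
    - {"fingers":0.15,"rz":0,"dx":0,"dy":0,"dz":0,"rx":0,"ry":0}
    - {"fingers":0.15,"rz":0,"dx":0,"dy":0,"dz":0,"rx":0,"ry":0}
    - {"fingers":0.15,"rz":0,"dx":0,"dy":0,"dz":0,"rx":0,"ry":0}
    - {"fingers":0.15,"rz":0,"dx":0,"dy":0,"dz":-0.4,"rx":0,"ry":0}
    - {"fingers":0.15,"rz":0,"dx":0,"dy":0,"dz":-1.0,"rx":0,"ry":0}

```text
time: 40.8
tcp_pos: [575.7, -4.7, 156.0]
ee_rot: [[-0.085, 0.996, -0.004], [0.996, 0.085, -0.0], [0.0, -0.004, -1.0]]
force: [1.1, -0.3, -0.5]
grip_width: 53.6
gripper_force: 0.0
```

Call:
arm_command:
  rows:
    - {"fingers":0.15,"rz":0,"dx":-0.4,"dy":-0.4,"dz":0,"rx":0,"ry":0}
    - {"fingers":0.15,"rz":0,"dx":-1.0,"dy":-0.9,"dz":0,"rx":0,"ry":0}
    - {"fingers":0.15,"rz":0,"dx":-1.6,"dy":-1.4,"dz":0,"rx":0,"ry":0}
    - {"fingers":0.15,"rz":0,"dx":-2.2,"dy":-1.9,"dz":0,"rx":0,"ry":0}
    - {"fingers":0.15,"rz":0,"dx":-2.8,"dy":-2.4,"dz":0,"rx":0,"ry":0}

```text
time: 41.3
tcp_pos: [468.6, -155.7, 157.0]
ee_rot: [[-0.086, 0.996, 0.001], [0.996, 0.086, -0.0], [-0.0, 0.001, -1.0]]
force: [0.2, -0.7, 0.1]
grip_width: 53.9
gripper_force: 0.0
```

Call:
arm_command:
  rows:
    - {"fingers":0.15,"rz":0,"dx":-0.16,"dy":-0.09,"dz":0.5,"rx":0,"ry":0}
    - {"fingers":0.15,"rz":0,"dx":-0.16,"dy":-0.09,"dz":1.1,"rx":0,"ry":0}
    - {"fingers":0.15,"rz":0,"dx":-0.16,"dy":-0.09,"dz":1.7,"rx":0,"ry":0}
    - {"fingers":0.15,"rz":0,"dx":-0.16,"dy":-0.09,"dz":1.8,"rx":0,"ry":0}
    - {"fingers":0.15,"rz":0,"dx":-0.16,"dy":-0.09,"dz":1.8,"rx":0,"ry":0}

```text
time: 41.8
tcp_pos: [465.2, -163.1, 66.5]
ee_rot: [[-0.085, 0.996, -0.001], [0.996, 0.085, 0.0], [0.001, -0.001, -1.0]]
force: [0.3, -0.1, 0.7]
grip_width: 54.0
gripper_force: 0.0
```

```bash
python3 meas.py m5 32 26; python3 chk.py k5 20 88;  python3 mv.py 465.3 -163 27.3 4.84
```

```text
top {32: (462.3, -154.0, -1.5), 26: (631.1, -210.2, -4.9)}
scene {32: (465.8, -163.2, -26.2), 26: (614.9, -228.1, -5.4)}
top 20.0 88.0 [577.5  -3. ] -25.9
scene 20.0 88.0 [535.5 -13.7] -6.8
t42.0 tcp [ 466.5 -163.2   67.9] yaw 4.9 w54.0 F [-0.4 -0.1 -0.6] -> d [ 0.007 -0.025  0.813] rz 0.012 q7 1.06 tilt [-0.001  0.002]
```

The collar seems to have been knocked, since its fit changed in both cameras. I'll place the 32 ring first, then relocate the collar.

Call:
arm_command:
  rows:
    - {"fingers":0.15,"rz":0,"dx":0.007,"dy":-0.02,"dz":0.3,"rx":0,"ry":0}
    - {"fingers":0.15,"rz":0,"dx":0.007,"dy":-0.02,"dz":0.6,"rx":0,"ry":0}
    - {"fingers":0.15,"rz":0,"dx":0.007,"dy":-0.02,"dz":0.8,"rx":0,"ry":0}
    - {"fingers":0.15,"rz":0,"dx":0.007,"dy":-0.02,"dz":0.8,"rx":0,"ry":0}
    - {"fingers":-1,"rz":0,"dx":0.007,"dy":-0.02,"dz":0.8,"rx":0,"ry":0}

```text
time: 42.5
tcp_pos: [464.8, -162.9, 27.2]
ee_rot: [[-0.086, 0.996, 0.001], [0.996, 0.086, -0.0], [-0.0, 0.001, -1.0]]
force: [-0.4, -0.2, 0.9]
grip_width: 48.7
gripper_force: 0.0
```

Call:
arm_command:
  rows:
    - {"fingers":-1,"rz":0,"dx":0,"dy":0,"dz":0,"rx":0,"ry":0}
    - {"fingers":-1,"rz":0,"dx":0,"dy":0,"dz":0,"rx":0,"ry":0}
    - {"fingers":-1,"rz":0,"dx":0,"dy":0,"dz":0,"rx":0,"ry":0}
    - {"fingers":-1,"rz":0,"dx":0,"dy":0,"dz":0,"rx":0,"ry":0}
    - {"fingers":-1,"rz":0,"dx":0,"dy":0,"dz":0,"rx":0,"ry":0}

```text
time: 43.0
tcp_pos: [464.9, -162.9, 27.2]
ee_rot: [[-0.086, 0.996, 0.001], [0.996, 0.086, -0.0], [-0.0, 0.001, -1.0]]
force: [-0.8, -0.2, 5.8]
grip_width: 31.2
gripper_force: 30.0
```

Call:
arm_command:
  rows:
    - {"fingers":-1,"rz":0,"dx":0,"dy":0,"dz":-0.5,"rx":0,"ry":0}
    - {"fingers":-1,"rz":0,"dx":0,"dy":0,"dz":-1.1,"rx":0,"ry":0}
    - {"fingers":-1,"rz":0,"dx":0,"dy":0,"dz":-1.8,"rx":0,"ry":0}
    - {"fingers":-1,"rz":0,"dx":0,"dy":0,"dz":-2.4,"rx":0,"ry":0}
    - {"fingers":-1,"rz":0,"dx":0.3,"dy":0.3,"dz":-2.4,"rx":0,"ry":0}

```text
time: 43.5
tcp_pos: [478.7, -149.6, 150.3]
ee_rot: [[-0.081, 0.997, 0.005], [0.997, 0.081, -0.003], [-0.004, 0.005, -1.0]]
force: [1.6, 0.1, -0.6]
grip_width: 31.2
gripper_force: 30.0
```

Call:
arm_command:
  rows:
    - {"fingers":-1,"rz":0,"dx":0.6,"dy":0.5,"dz":0,"rx":0,"ry":0}
    - {"fingers":-1,"rz":0,"dx":1.2,"dy":1.0,"dz":0,"rx":0,"ry":0}
    - {"fingers":-1,"rz":0,"dx":1.8,"dy":1.5,"dz":0,"rx":0,"ry":0}
    - {"fingers":-1,"rz":0,"dx":2.4,"dy":2.0,"dz":0,"rx":0,"ry":0}
    - {"fingers":-1,"rz":0,"dx":2.65,"dy":2.18,"dz":0,"rx":0,"ry":0}

```text
time: 44.0
tcp_pos: [577.1, -0.6, 146.0]
ee_rot: [[-0.091, 0.996, 0.0], [0.996, 0.091, 0.002], [0.002, 0.0, -1.0]]
force: [-0.9, -0.3, -0.1]
grip_width: 31.2
gripper_force: 30.0
```

Call:
arm_command:
  rows:
    - {"fingers":-1,"rz":0,"dx":0,"dy":0,"dz":0,"rx":0,"ry":0}
    - {"fingers":-1,"rz":0,"dx":0,"dy":0,"dz":0,"rx":0,"ry":0}
    - {"fingers":-1,"rz":0,"dx":0,"dy":0,"dz":0,"rx":0,"ry":0}
    - {"fingers":-1,"rz":0,"dx":0,"dy":0,"dz":0,"rx":0,"ry":0}
    - {"fingers":-1,"rz":0,"dx":0,"dy":0,"dz":0,"rx":0,"ry":0}

```text
time: 44.5
tcp_pos: [575.0, -6.4, 146.9]
ee_rot: [[-0.084, 0.997, -0.0], [0.997, 0.084, -0.0], [-0.0, -0.0, -1.0]]
force: [-0.8, 0.3, 0.6]
grip_width: 30.9
gripper_force: 30.0
```

```bash
python3 mv.py 576.5 -5.5 116.5 4.84
```

```text
t44.5 tcp [575.   -6.4 146.9] yaw 4.8 w30.9 F [-0.8  0.3  0.6] -> d [0.016 0.031 0.608] rz -0.006 q7 0.61 tilt [-0. -0.]
```

Call:
arm_command:
  rows:
    - {"fingers":-1,"rz":0,"dx":0.015,"dy":0.025,"dz":0.05,"rx":0,"ry":0}
    - {"fingers":-1,"rz":0,"dx":0.015,"dy":0.025,"dz":0.2,"rx":0,"ry":0}
    - {"fingers":-1,"rz":0,"dx":0.015,"dy":0.025,"dz":0.35,"rx":0,"ry":0}
    - {"fingers":-1,"rz":0,"dx":0.015,"dy":0.025,"dz":0.35,"rx":0,"ry":0}
    - {"fingers":-1,"rz":0,"dx":0.015,"dy":0.025,"dz":0.35,"rx":0,"ry":0}

```text
time: 45.0
tcp_pos: [576.3, -4.4, 128.7]
ee_rot: [[-0.086, 0.996, -0.001], [0.996, 0.086, -0.0], [-0.0, -0.001, -1.0]]
force: [-0.1, -0.2, 0.2]
grip_width: 31.0
gripper_force: 30.0
```

Call:
arm_command:
  rows:
    - {"fingers":-1,"rz":0,"dx":0,"dy":0,"dz":0.15,"rx":0,"ry":0}
    - {"fingers":-1,"rz":0,"dx":0,"dy":0,"dz":0.24,"rx":0,"ry":0}
    - {"fingers":-1,"rz":0,"dx":0,"dy":0,"dz":0.24,"rx":0,"ry":0}
    - {"fingers":-1,"rz":0,"dx":0,"dy":0,"dz":0.24,"rx":0,"ry":0}
    - {"fingers":-1,"rz":0,"dx":0,"dy":0,"dz":0.24,"rx":0,"ry":0}

```text
time: 45.5
tcp_pos: [576.5, -4.4, 117.2]
ee_rot: [[-0.085, 0.996, -0.0], [0.996, 0.085, -0.0], [-0.0, -0.0, -1.0]]
force: [-0.3, -1.0, -0.7]
grip_width: 31.0
gripper_force: 30.0
```

```bash
python3 mv.py 576.5 -5.5 116.5 4.84
```

```text
t45.5 tcp [576.5  -4.4 117.2] yaw 4.9 w31.0 F [-0.3 -1.  -0.7] -> d [-0.021 -0.002  0.015] rz 0.008 q7 0.63 tilt [-0. -0.]
```

Call:
arm_command:
  rows:
    - {"fingers":0.1,"rz":0,"dx":0,"dy":0,"dz":0,"rx":0,"ry":0}
    - {"fingers":0.1,"rz":0,"dx":0,"dy":0,"dz":0,"rx":0,"ry":0}
    - {"fingers":0.1,"rz":0,"dx":0,"dy":0,"dz":0,"rx":0,"ry":0}
    - {"fingers":0.1,"rz":0,"dx":0,"dy":0,"dz":-0.4,"rx":0,"ry":0}
    - {"fingers":0.1,"rz":0,"dx":0,"dy":0,"dz":-0.8,"rx":0,"ry":0}

```text
time: 46.0
tcp_pos: [576.3, -4.2, 157.3]
ee_rot: [[-0.086, 0.996, -0.001], [0.996, 0.086, 0.0], [0.0, -0.001, -1.0]]
force: [0.8, -0.3, 0.3]
grip_width: 51.5
gripper_force: 0.0
```

Call:
arm_command:
  rows:
    - {"fingers":0.1,"rz":0,"dx":0.4,"dy":-0.5,"dz":0,"rx":0,"ry":0}
    - {"fingers":0.1,"rz":0,"dx":0.9,"dy":-1.1,"dz":0,"rx":0,"ry":0}
    - {"fingers":0.1,"rz":0,"dx":1.4,"dy":-1.8,"dz":0,"rx":0,"ry":0}
    - {"fingers":0.1,"rz":0,"dx":1.8,"dy":-2.3,"dz":0,"rx":0,"ry":0}
    - {"fingers":0.1,"rz":0,"dx":1.8,"dy":-2.3,"dz":0,"rx":0,"ry":0}

```text
time: 46.5
tcp_pos: [450.0, 78.5, 156.9]
ee_rot: [[-0.09, 0.996, -0.005], [0.996, 0.09, 0.003], [0.003, -0.005, -1.0]]
force: [0.6, 0.9, -0.4]
grip_width: 51.6
gripper_force: 0.0
```

```bash
python3 chk.py k6 16 98 20 88; python3 - <<'E'
from h import *
for f,cn,roi in(("k6t","top",(340,130,440,260)),("k6s","scene",(340,180,440,290))):
    im=cv2.imread(f"pics/{f}.png"); x0,y0,x1,y1=roi; h=cv2.cvtColor(im[y0:y1,x0:x1],cv2.COLOR_BGR2HSV)
    m=cv2.inRange(h,(12,90,70),(32,255,255)); n,l,s,c=cv2.connectedComponentsWithStats(m)
    for i in range(1,n):
        if s[i,4]>15: print(cn,(c[i]+[x0,y0]).round(1),s[i].tolist(),p2w(cn,[c[i]+[x0,y0]],24 if cn=="top" else 12).round(1))
t=cv2.imread("pics/k6t.png")[150:260,270:420]; s=cv2.imread("pics/k6s.png")[140:250,270:420]
cv2.imwrite("pics/k6.png",np.vstack([cv2.resize(t,None,fx=2.7,fy=2.7,interpolation=cv2.INTER_CUBIC),cv2.resize(s,None,fx=2.7,fy=2.7,interpolation=cv2.INTER_CUBIC)]))
E
python3 mv.py
```

```text
top 16.0 98.0 [578.   -3.8] -16.5
top 20.0 88.0 [580.5  -7.3] -13.0
scene 16.0 98.0 [ 6.034e+02 -2.000e-01] -8.7
scene 20.0 88.0 [606.7 -17.2] -10.3
top [436.1 147.5] [93, 7, 7, 21, 113] [[ 706.5 -306.8   24. ]]
top [390.7 193.7] [45, 58, 12, 12, 70] [[ 605.6 -202.4   24. ]]
scene [391.6 184.5] [39, 0, 24, 11, 79] [[ 788.4 -106.9   12. ]]
scene [386.6 233.2] [42, 46, 11, 15, 141] [[ 605.8 -206.2   12. ]]
t46.6 tcp [454.8  76.1 157.6] yaw 5.0 w51.9 F [-0.2 -0.6 -0.3] -> d [0. 0. 0.] rz 0.000 q7 0.50 tilt [0.    0.001]
```

View pics/k6.png

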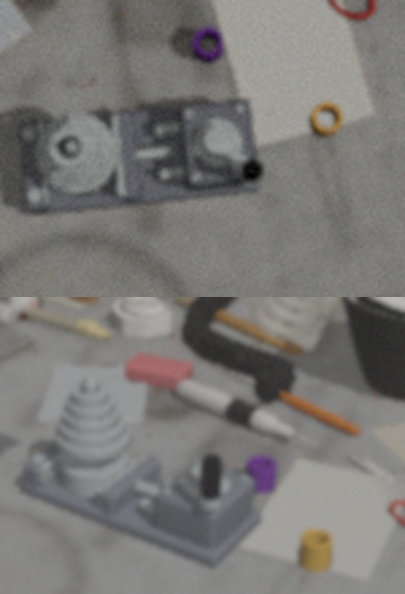

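The picture shows all five rings stacked as a neat cone. The brass collar has been knocked but is upright at top (391,194) / scene (387,233), at about (606.5,-204.3). I'll go and get it.

Call:
arm_command:
  rows:
    - {"fingers":0.1,"rz":0,"dx":-0.6,"dy":0.26,"dz":0,"rx":0,"ry":0}
    - {"fingers":0.1,"rz":0,"dx":-1.4,"dy":0.6,"dz":0,"rx":0,"ry":0}
    - {"fingers":0.1,"rz":0,"dx":-2.2,"dy":0.96,"dz":0,"rx":0,"ry":0}
    - {"fingers":0.1,"rz":0,"dx":-3.0,"dy":1.3,"dz":0,"rx":0,"ry":0}
    - {"fingers":0.1,"rz":0,"dx":-3.8,"dy":1.65,"dz":0,"rx":0,"ry":0}

```text
time: 47.1
tcp_pos: [554.7, -110.1, 157.4]
ee_rot: [[-0.084, 0.996, 0.002], [0.996, 0.084, -0.001], [-0.001, 0.001, -1.0]]
force: [1.0, 0.0, 0.6]
grip_width: 51.8
gripper_force: 0.0
```

Call:
arm_command:
  rows:
    - {"fingers":0.1,"rz":0,"dx":-0.8,"dy":0.35,"dz":0,"rx":0,"ry":0}
    - {"fingers":0.1,"rz":0,"dx":-1.6,"dy":0.7,"dz":0,"rx":0,"ry":0}
    - {"fingers":0.1,"rz":0,"dx":-2.05,"dy":0.9,"dz":0.4,"rx":0,"ry":0}
    - {"fingers":0.1,"rz":0,"dx":-2.05,"dy":0.9,"dz":1.0,"rx":0,"ry":0}
    - {"fingers":0.1,"rz":0,"dx":-2.05,"dy":0.9,"dz":1.5,"rx":0,"ry":0}

```text
time: 47.6
tcp_pos: [607.1, -208.4, 80.9]
ee_rot: [[-0.083, 0.997, 0.001], [0.997, 0.083, -0.002], [-0.002, 0.001, -1.0]]
force: [-0.6, 1.2, -0.6]
grip_width: 51.5
gripper_force: 0.0
```

Call:
arm_command:
  rows:
    - {"fingers":0.1,"rz":0,"dx":0,"dy":0,"dz":0,"rx":0,"ry":0}
    - {"fingers":0.1,"rz":0,"dx":0,"dy":0,"dz":0,"rx":0,"ry":0}
    - {"fingers":0.1,"rz":0,"dx":0,"dy":0,"dz":0,"rx":0,"ry":0}
    - {"fingers":0.1,"rz":0,"dx":0,"dy":0,"dz":0,"rx":0,"ry":0}
    - {"fingers":0.1,"rz":0,"dx":0,"dy":0,"dz":0,"rx":0,"ry":0}

```text
time: 48.1
tcp_pos: [607.2, -205.1, 83.4]
ee_rot: [[-0.086, 0.996, 0.002], [0.996, 0.086, -0.001], [-0.001, 0.002, -1.0]]
force: [-0.3, 0.5, 0.3]
grip_width: 52.0
gripper_force: 0.0
```

```bash
python3 mv.py 606.5 -204.3 28 4.84; python3 - <<'E'
from h import *
cn="scene"; im=snap(cn,"k7s"); x0,y0,x1,y1=340,180,440,290; h=cv2.cvtColor(im[y0:y1,x0:x1],cv2.COLOR_BGR2HSV)
m=cv2.inRange(h,(12,90,70),(32,255,255)); n,l,s,c=cv2.connectedComponentsWithStats(m)
for i in range(1,n):
    if s[i,4]>15: print((c[i]+[x0,y0]).round(1),s[i].tolist())
E
```

```text
t48.1 tcp [ 607.2 -205.1   83.4] yaw 4.9 w52.0 F [-0.3  0.5  0.3] -> d [ 0.018 -0.014  1.109] rz 0.011 q7 0.90 tilt [-0.001  0.002]
[386.6 233.4] [42, 46, 11, 16, 140]
```

```bash
python3 - <<'E'
from h import *
from scipy.optimize import minimize
a=np.linspace(0,2*np.pi,60); ms={}
for f,cn,b,roi in(("k6t","top",(0,-2),(370,175,415,212)),("k6s","scene",(3.4,2.1),(370,215,410,255))):
    im=cv2.imread(f"pics/{f}.png"); x0,y0,x1,y1=roi; m=cv2.inRange(cv2.cvtColor(im[y0:y1,x0:x1],cv2.COLOR_BGR2HSV),(12,90,60),(32,255,255))
    cs=max(cv2.findContours(m,cv2.RETR_EXTERNAL,cv2.CHAIN_APPROX_NONE)[0],key=len); M=np.zeros_like(m); cv2.drawContours(M,[cs],-1,255,-1)
    k=8; M=cv2.resize(M,None,fx=k,fy=k,interpolation=cv2.INTER_LINEAR)>127
    def iou(p):
        P=np.vstack([w2p(cn,np.c_[p[0]-b[0]+13*np.cos(a),p[1]-b[1]+13*np.sin(a),0*a+z]) for z in(0,24)])
        h=cv2.convexHull(((P+.5-[x0,y0])*k).astype(np.float32)).round().astype(int); Q=np.zeros(M.shape,np.uint8); cv2.fillPoly(Q,[h],1); Q=Q>0
        return -(Q&M).sum()/(Q|M).sum()
    r=min(((iou((x,y)),x,y) for x in np.arange(598,617,.5) for y in np.arange(-214,-194,.5))); print(cn,r)
E
```

```text
top (np.float64(-0.8061587958175341), np.float64(607.5), np.float64(-206.0))
scene (np.float64(-0.7163584183673469), np.float64(612.5), np.float64(-203.0))
```

Call:
arm_command:
  rows:
    - {"fingers":0.1,"rz":0,"dx":0.006,"dy":0,"dz":0.4,"rx":0,"ry":0}
    - {"fingers":0.1,"rz":0,"dx":0.006,"dy":0,"dz":0.8,"rx":0,"ry":0}
    - {"fingers":0.1,"rz":0,"dx":0.006,"dy":0,"dz":1.08,"rx":0,"ry":0}
    - {"fingers":0.1,"rz":0,"dx":0.006,"dy":0,"dz":1.08,"rx":0,"ry":0}
    - {"fingers":-1,"rz":0,"dx":0.006,"dy":0,"dz":1.08,"rx":0,"ry":0}

```text
time: 48.65
tcp_pos: [606.5, -204.9, 28.5]
ee_rot: [[-0.086, 0.996, 0.0], [0.996, 0.086, -0.0], [-0.0, 0.0, -1.0]]
force: [0.5, -0.8, 0.9]
grip_width: 46.6
gripper_force: 0.0
```

Call:
arm_command:
  rows:
    - {"fingers":-1,"rz":0,"dx":0,"dy":0,"dz":0,"rx":0,"ry":0}
    - {"fingers":-1,"rz":0,"dx":0,"dy":0,"dz":0,"rx":0,"ry":0}
    - {"fingers":-1,"rz":0,"dx":0,"dy":0,"dz":0,"rx":0,"ry":0}
    - {"fingers":-1,"rz":0,"dx":0,"dy":0,"dz":0,"rx":0,"ry":0}
    - {"fingers":-1,"rz":0,"dx":0,"dy":0,"dz":0,"rx":0,"ry":0}

```text
time: 49.15
tcp_pos: [606.8, -204.8, 28.9]
ee_rot: [[-0.086, 0.996, 0.001], [0.996, 0.086, -0.0], [-0.0, 0.001, -1.0]]
force: [-0.7, 0.9, 5.0]
grip_width: 25.1
gripper_force: 30.0
```

```bash
python3 mv.py 576.5 -5 150 4.84
```

```text
t49.1 tcp [ 606.8 -204.8   28.9] yaw 4.9 w25.1 F [-0.7  0.9  5. ] -> d [ 4.033 -0.259 -2.423] rz 0.010 q7 0.94 tilt [-0.     0.001]
```

Call:
arm_command:
  rows:
    - {"fingers":-1,"rz":0,"dx":0,"dy":0,"dz":-0.5,"rx":0,"ry":0}
    - {"fingers":-1,"rz":0,"dx":0,"dy":0,"dz":-1.1,"rx":0,"ry":0}
    - {"fingers":-1,"rz":0,"dx":0,"dy":0,"dz":-1.8,"rx":0,"ry":0}
    - {"fingers":-1,"rz":0,"dx":0,"dy":0,"dz":-2.42,"rx":0,"ry":0}
    - {"fingers":-1,"rz":0,"dx":0.4,"dy":0,"dz":-2.42,"rx":0,"ry":0}

```text
time: 49.65
tcp_pos: [606.6, -189.7, 153.9]
ee_rot: [[-0.081, 0.997, 0.008], [0.997, 0.081, -0.006], [-0.006, 0.007, -1.0]]
force: [0.0, -0.8, -0.6]
grip_width: 24.8
gripper_force: 30.0
```

Call:
arm_command:
  rows:
    - {"fingers":-1,"rz":0,"dx":0.7,"dy":-0.05,"dz":0,"rx":0,"ry":0}
    - {"fingers":-1,"rz":0,"dx":1.5,"dy":-0.1,"dz":0,"rx":0,"ry":0}
    - {"fingers":-1,"rz":0,"dx":2.3,"dy":-0.16,"dz":0,"rx":0,"ry":0}
    - {"fingers":-1,"rz":0,"dx":3.1,"dy":-0.22,"dz":0,"rx":0,"ry":0}
    - {"fingers":-1,"rz":0,"dx":3.5,"dy":-0.26,"dz":0,"rx":0,"ry":0}

```text
time: 50.15
tcp_pos: [575.7, -6.7, 148.5]
ee_rot: [[-0.09, 0.996, -0.002], [0.996, 0.09, 0.003], [0.003, -0.002, -1.0]]
force: [0.4, 0.5, -0.8]
grip_width: 25.2
gripper_force: 30.0
```

Call:
arm_command:
  rows:
    - {"fingers":-1,"rz":0,"dx":0.13,"dy":0,"dz":0,"rx":0,"ry":0}
    - {"fingers":-1,"rz":0,"dx":0.13,"dy":0,"dz":0,"rx":0,"ry":0}
    - {"fingers":-1,"rz":0,"dx":0.13,"dy":0,"dz":0,"rx":0,"ry":0}
    - {"fingers":-1,"rz":0,"dx":0.13,"dy":0,"dz":0,"rx":0,"ry":0}
    - {"fingers":-1,"rz":0,"dx":0.13,"dy":0,"dz":0,"rx":0,"ry":0}

```text
time: 50.65
tcp_pos: [576.3, -6.8, 149.3]
ee_rot: [[-0.083, 0.997, 0.0], [0.997, 0.083, -0.001], [-0.001, 0.0, -1.0]]
force: [-0.3, -0.2, 0.1]
grip_width: 25.0
gripper_force: 30.0
```

```bash
python3 mv.py 576.5 -5 127.5 4.84
```

```text
t50.6 tcp [576.3  -6.8 149.3] yaw 4.8 w25.0 F [-0.3 -0.2  0.1] -> d [0.035 0.006 0.436] rz -0.008 q7 0.60 tilt [-0.001  0.   ]
```

Call:
arm_command:
  rows:
    - {"fingers":-1,"rz":0,"dx":0.035,"dy":0.005,"dz":0,"rx":0,"ry":0}
    - {"fingers":-1,"rz":0,"dx":0.035,"dy":0.005,"dz":0.1,"rx":0,"ry":0}
    - {"fingers":-1,"rz":0,"dx":0.035,"dy":0.005,"dz":0.2,"rx":0,"ry":0}
    - {"fingers":-1,"rz":0,"dx":0.035,"dy":0.005,"dz":0.3,"rx":0,"ry":0}
    - {"fingers":-1,"rz":0,"dx":0.035,"dy":0.005,"dz":0.3,"rx":0,"ry":0}

```text
time: 51.15
tcp_pos: [575.6, -3.1, 133.2]
ee_rot: [[-0.086, 0.996, -0.002], [0.996, 0.086, 0.0], [0.0, -0.002, -1.0]]
force: [0.4, -0.2, -0.3]
grip_width: 25.4
gripper_force: 30.0
```

```bash
python3 mv.py 576.5 -5 127.5 4.84
```

```text
t51.1 tcp [575.6  -3.1 133.2] yaw 4.9 w25.4 F [ 0.4 -0.2 -0.3] -> d [-0.039  0.014  0.114] rz 0.010 q7 0.62 tilt [ 0.    -0.002]
```

Call:
arm_command:
  rows:
    - {"fingers":-1,"rz":0,"dx":-0.025,"dy":0.01,"dz":0.05,"rx":0,"ry":0}
    - {"fingers":-1,"rz":0,"dx":-0.025,"dy":0.01,"dz":0.1,"rx":0,"ry":0}
    - {"fingers":-1,"rz":0,"dx":-0.025,"dy":0.01,"dz":0.12,"rx":0,"ry":0}
    - {"fingers":-1,"rz":0,"dx":-0.025,"dy":0.01,"dz":0.12,"rx":0,"ry":0}
    - {"fingers":-1,"rz":0,"dx":-0.025,"dy":0.01,"dz":0.12,"rx":0,"ry":0}

```text
time: 51.65
tcp_pos: [577.0, -4.5, 128.3]
ee_rot: [[-0.086, 0.996, 0.0], [0.996, 0.086, 0.0], [0.0, 0.0, -1.0]]
force: [0.7, -0.4, 0.4]
grip_width: 25.0
gripper_force: 30.0
```

```bash
python3 mv.py 576.5 -5 127 4.84
```

```text
t51.6 tcp [577.   -4.5 128.3] yaw 4.9 w25.0 F [ 0.7 -0.4  0.4] -> d [-0.01  -0.01   0.026] rz 0.009 q7 0.62 tilt [0. 0.]
```

The collar is about 1 mm above its seat and free. I'll release it, rise straight up, move away and take a final look.

Call:
arm_command:
  rows:
    - {"fingers":-1,"rz":0,"dx":0,"dy":0,"dz":0.02,"rx":0,"ry":0}
    - {"fingers":0,"rz":0,"dx":0,"dy":0,"dz":0.02,"rx":0,"ry":0}
    - {"fingers":0,"rz":0,"dx":0,"dy":0,"dz":0.02,"rx":0,"ry":0}
    - {"fingers":0,"rz":0,"dx":0,"dy":0,"dz":0.02,"rx":0,"ry":0}
    - {"fingers":0,"rz":0,"dx":0,"dy":0,"dz":0.02,"rx":0,"ry":0}

```text
time: 52.15
tcp_pos: [576.9, -4.5, 127.3]
ee_rot: [[-0.086, 0.996, 0.0], [0.996, 0.086, 0.0], [0.0, 0.0, -1.0]]
force: [0.5, -0.9, -0.3]
grip_width: 46.6
gripper_force: 0.0
```

Call:
arm_command:
  rows:
    - {"fingers":0,"rz":0,"dx":0,"dy":0,"dz":-0.3,"rx":0,"ry":0}
    - {"fingers":0,"rz":0,"dx":0,"dy":0,"dz":-0.7,"rx":0,"ry":0}
    - {"fingers":0,"rz":0,"dx":0,"dy":0,"dz":-1.2,"rx":0,"ry":0}
    - {"fingers":0,"rz":0,"dx":0,"dy":0,"dz":-1.5,"rx":0,"ry":0}
    - {"fingers":0,"rz":0,"dx":0,"dy":0,"dz":-1.5,"rx":0,"ry":0}

```text
time: 52.65
tcp_pos: [578.5, -5.0, 205.2]
ee_rot: [[-0.085, 0.996, 0.005], [0.996, 0.085, -0.0], [-0.0, 0.005, -1.0]]
force: [-0.0, -0.6, -0.8]
grip_width: 46.9
gripper_force: 0.0
```

Call:
arm_command:
  rows:
    - {"fingers":0,"rz":0,"dx":0.4,"dy":-0.5,"dz":0,"rx":0,"ry":0}
    - {"fingers":0,"rz":0,"dx":0.9,"dy":-1.1,"dz":0,"rx":0,"ry":0}
    - {"fingers":0,"rz":0,"dx":1.4,"dy":-1.8,"dz":0,"rx":0,"ry":0}
    - {"fingers":0,"rz":0,"dx":1.8,"dy":-2.3,"dz":0,"rx":0,"ry":0}
    - {"fingers":0,"rz":0,"dx":1.8,"dy":-2.3,"dz":0,"rx":0,"ry":0}

```text
time: 53.15
tcp_pos: [450.0, 78.1, 201.4]
ee_rot: [[-0.09, 0.996, -0.006], [0.996, 0.09, 0.002], [0.003, -0.005, -1.0]]
force: [0.9, -0.4, 0.9]
grip_width: 47.0
gripper_force: 0.0
```

```bash
python3 - <<'E'
from h import *
t=snap("top","ft")[120:250,255:425]; s=snap("scene","fs")[135:265,250:420]
cv2.imwrite("pics/f.png",np.hstack([cv2.resize(i,(400,306),interpolation=cv2.INTER_CUBIC) for i in(t,s)]))
E
python3 mv.py
```

```text
t53.2 tcp [454.6  75.8 202.3] yaw 5.0 w46.9 F [ 1.6 -0.   1. ] -> d [0. 0. 0.] rz 0.000 q7 0.42 tilt [0. 0.]
```

View pics/f.png

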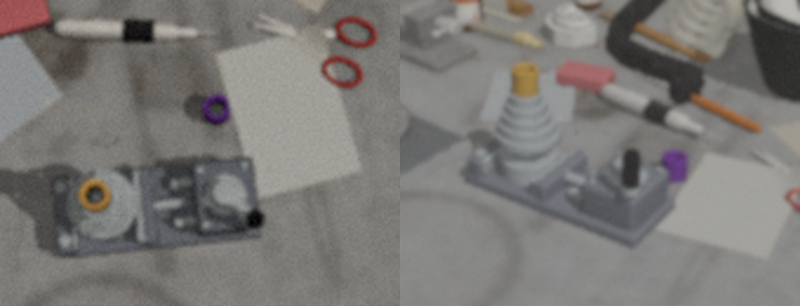

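The final picture shows the brass collar on top of the five-ring cone (scene crop (525,78)). The arbor is upright and gripped, the crank is at its end stop, and the other things are in place. I'll hand it in.

```bash
python3 -c "
from workcell import arm
print(arm.close_job())"
```

```text
the job is handed in; nothing more can be done
None
```

The job is handed in at about 53 s of robot time: the vice is cranked to its end stop on the arbor's foot, rings 64, 56, 48, 40 and 32 are threaded widest first with the brass collar on top, and the final pictures show it upright with the other things in place.

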